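Fit the wide drum to the spindle sander

TASK

Get the bench sander ready for work: first swing its speed lever to the idle mark (the long black line, lever angle 0.40 rad). Then take the wide sanding drum from the wooden rack, put its shaft into the sander's hub, turn it until the key slips into the keyway, and push on against the ejector spring until the drum sits flush on the hub. Finish while still gripping the drum and holding it pressed fully home, because the spring lifts it again if you let go; leave the lever at idle and do not disturb the other things on the bench.

Things in the scene. Friction and masses are not known exactly. Their poses are not given: they have to be found in the camera images.
- lever_post (a point): Point on the axis of the black upright round post at the end of the sander's speed lever: 14 mm diameter, standing 40 mm above the flat aluminium arm (14 mm wide, 8 mm thick). This point is 21 mm below the post's top and 19 mm above the arm. It can be pinched from above and swung in a level arc; it turns freely in the fingers.
- lever_pivot (a point): Point on the vertical hinge axis of the speed lever, level with the underside of its arm, 8 mm above the sander's flat top. The post's axis is 75 mm from this axis. Axes turn with the sander: x away from the robot at zero yaw, y left, z up.
- lever (a joint): Angle of the speed lever, rad, 0 to 1.8, growing anticlockwise from above. Idle is 0.40: a long black line on the sander's top, pointing out from the pivot; short ticks lie at 0.8, 1.2 and 1.6. At value q the arm points from the pivot at (2.2416 + q) rad anticlockwise from the x axis of lever_pivot. It needs about 1.6 N at the post and stays where it is left.
- wide_drum_mid (a point): Centre of the wide sanding drum, an upright brown cylinder 48 mm across, 50 mm high, with black cap and steel underside (25 mm above and below this point), 0.16 to 0.26 kg. A 4 mm high, 6 mm wide aluminium rib on the cap runs from the centre to the rim, on the side of the key: +x points along rib and key, z up. Starts shaft down in a rack hole, underside on the rack's top.
- drum_tip (a point): Tip of the wide drum's steel shaft, on the drum's axis, 34 mm below its underside. The shaft is 16 mm in diameter (12 mm in the last 3 mm). On its +x side a key 5 mm wide reaches 13 mm from the axis and runs from the underside 26 mm down, so the bottom 8 mm of the shaft is plain.
- rack: Fixed wooden rack 75 x 250 x 55 mm, origin under its centre, long side along its y. Three holes 30 mm wide, 45 mm deep, 85 mm apart along y, hold the three drums in any order; a gripper has room around a drum at any yaw.
- hub_top (a point): Centre of the top face of the sander's fixed steel hub, about 44 mm across, 46 mm above the sander's flat top, which is 90 mm above the table. The upright bore is 18 mm across; its keyway, 8 mm wide, reaches 14.5 mm from the axis on the +x side, open at the top. z up. The drum is home when its underside rests on this face; off the keyway, its key lands on the face 26 mm short of home.
- plunger (a joint): Travel in m of the spring ejector in the hub's bore: 0 up, 0.010 when the drum is home. The shaft meets it 10 mm before home; it pushes back with 4 N there and 9 N at home, more than the drum's weight, so a drum let go rises about 10 mm.
- slim_drum_mid (a point): Centre of a slim drum, 28 mm across and 50 mm high on a 38 mm steel washer, round pin on its cap, no rib. Stands in another hole of the rack. Leave alone.
- thin_drum_mid (a point): Centre of the thinnest drum, 20 mm across and 50 mm high on a 38 mm steel washer, round pin on its cap. In another hole of the rack. Leave alone.
- paint_jar_mid (a point): Centre of a glass jar, 44 mm wide, 50 mm high, on the near side. Leave alone.
- putty_tin_mid (a point): Centre of a tin, 48 mm wide, 45 mm high, on the near side. Leave alone.
- tape_roll_mid (a point): Centre of a lying roll of tape, 84 mm wide, 24 mm high. Leave alone.
- screwdriver_grip (a point): Handle of a grey screwdriver, 160 mm long, lying at the far side. Leave alone.

How it is judged:
On the way, in this order (a step that is already met when the one before it is completed fails the run):
1. the speed lever is at the idle mark (0.40 +- 0.09 rad) while the wide drum still stands in the rack (value of joint lever between 0.31 and 0.49 rad and distance of wide_drum_mid from where it was at the start of the episode below 0.02 m), for 0.3 s.
2. the wide drum's shaft has entered the hub's bore (z of wide_drum_mid in the frame of hub_top below 0.056 m and horizontal distance between wide_drum_mid and hub_top below 0.006 m and angle between wide_drum_mid's own z axis and vertical below 0.15 rad), for 0.05 s.
3. the key is in the keyway and the drum is pressed home (z of wide_drum_mid in the frame of hub_top below 0.0275 m and horizontal distance between wide_drum_mid and hub_top below 0.004 m and angle between the x axis of wide_drum_mid and the x axis of hub_top, either way round below 0.2 rad and angle between wide_drum_mid's own z axis and vertical below 0.08 rad and value of joint plunger above 0.007 m and contact force between the fingers and wide_drum above 1.5 N), for 0.2 s.
At the end, for the whole second after the job is handed in: The drum is held by the gripper and pressed home in the hub: underside within 2.5 mm of the hub's top face, axis within 4 mm, key within 0.2 rad of the keyway, upright within 0.08 rad, ejector down at least 7 mm, at rest; the lever is at 0.40 +- 0.09 rad (all of step 3 and value of joint lever between 0.31 and 0.49 rad and linear speed of wide_drum below 0.01 m/s); the arm keeps its last pose, push and grip.
It fails at once if another thing on the bench is shifted by more than 30 mm (distance of any of slim_drum_mid, thin_drum_mid, paint_jar_mid, putty_tin_mid, tape_roll_mid, screwdriver_grip from where it was at the start of the episode above 0.03 m).
It fails at once if one of the other drums, the jar or the tin is tipped (angle between any of slim_drum_mid, thin_drum_mid, paint_jar_mid, putty_tin_mid's own z axis and vertical above 0.5 rad).
It also fails if it takes over 58 s, if anything falls off the work surface, if the arm or the gripper's body presses on something with over 40 N, if the wrist force passes 120 N, or if a joint passes its speed limit or range.

ROBOT

A 6-joint arm with a two-finger parallel gripper is mounted at the origin on the work surface. World frame = base frame: x ahead of the robot, y to its left, z up, the work surface at z = 0. Lengths are in m, angles in rad, forces in N, time in s.
With the tool pointing down it reaches from about 0.35 to 0.725 m from the base axis. Payload 4.3 kg.
Tool frame: the origin (TCP) lies midway between the tips of the shut fingers; the grasp point (between the pads) lies 19 mm behind it (hold_point_z is the z of the grasp point in the tool frame, in m); z points along the fingers, y is the direction in which the jaws open and shut (so a half turn about z gives the same grasp; the last joint's range is limited). The gripper opens to 85 mm and grips with 20 to 120 N. Pads are 22 mm wide; open, the fingers measure 114 mm over their backs; the gripper's body (76 mm by 85 mm) begins 54 mm behind the grasp point. The pads swing forward as they close: fully open they stand 13 mm farther back than shut.
Start: joints at [-1.387, 0.377, 0.081, 1.274, 0, 1.46], TCP at [0.167, -0.55, 0.204] pointing down, gripper open.
Joint ranges: [-2.72, 2.72], [-0.84, 1.66], [-1.02, 1.22], [-1.77, 2.12], [-1.37, 1.28], [-3.14, 3.14]. Speed limits (rad/s): [2.57, 2.57, 3.14, 3.14, 3.14, 3.14].

INTERFACE

Orientations are given as a rotation vector (axis times angle).
In Python, from station import * gives the robot as it stands.
- The arm moves only by the tool arm_command, never from a script. Its argument "increments" is a list of rows, each a list of 4 numbers: the shift along the tool's x, y, z in m, then the turn about the tool's z in degrees. A call has 1 to 8 rows; each row shifts and turns the pose as measured when the row begins, along the tool's axes as they then stand; what a row does not reach is not made up. A row lasts 1/8 s, in which the tool goes at most 62.5 mm and 10.7 degrees, less where a joint would pass 70% of its speed; a pose out of reach is approached as far as the arm can. A call is refused whole if a number of a shift passes 0.0625 or a number of a turn 10.7, either way. A call with a gripper value outside its range is refused whole. "hand" is the finger opening in m, from 0 to 0.0854, set as the call begins (left out, the last holds). The fingers move at their own pace and stop on an object; the grip force is fixed at half the most. Time passes only in rows, so rows that do not move let the fingers close. It gives the time, the measured TCP pose, the force and the opening at its end, in the units of the state.
- get_state(): the state, without advancing time (a new reading comes with each control period).
- snapshot(name): name is "scene" or "top" or "wrist"; returns (picture, depth): 480x640x3 uint8, red, green, blue; 480x640 float32, m along the optical axis (not along the pixel's ray), 0 where there is no reading.
- camera_model(name): a dict with "intrinsics" (3x3 intrinsics, pixels), "extrinsics" (4x4, takes a point from camera to world coordinates). Camera axes: x right, y down, z forward; pixel columns grow to the right and rows downward; lengths in m; the calibration is good to about 2 mm. The wrist camera is an equidistant fisheye: a pixel r from the principal point sees the ray r / f radians off the axis. A picture is of the moment at which its call begins: read the wrist's pose just before it. camera_model takes no time and is no camera call; for the wrist camera it gives the pose at the moment of the call.
- hand_in(): hands the job in, once; it reports no verdict.
Trained networks look in the newest picture that a camera, given by its name, has taken for a name from the list of things; names that differ only in an ending like _2 or _b are one class to them, and where a whole thing is asked for, a point or a joint stands for the part that bears it (a point fixed in the world has none). Each returns a list of dicts, best first, with "conf" (0 to 1); they miss things now and then, are a little off and sometimes report something else, mostly with a low value. They report only what shows in the picture. A call takes as long as a camera call.
- search_frame(camera, name): "uv" ([column, row] in pixels, amid what is visible of it).
The state is a dict: "t": time; "qpos": joint angles; "joint_velocities": joint speeds; "effort": joint torques, N m; "tool_pos": TCP position; "tcp_rot": TCP orientation; "ft_force": force on the tool from outside, world axes, zero at the start; "moment": the same for the moment, N m; "width": opening from 0.0 (shut) to 1.0 (fully open).
Only numpy, scipy, OpenCV 4.12 (cv2) and the standard library are available. Lean on these libraries where they do the work, as an engineer would, in place of code of your own. Each camera call takes 0.05 s, during which the arm holds its last target.

## Working session

There is one attempt and no reset: what is moved stays moved. The work goes in short steps, Python scripts to look and compute and a tool call to move; the robot and the scene stay as the last step left them, time stands still between calls to the robot, and variables do not carry over. Pictures are saved under pics/ and viewed, and the job is handed in when it is done.

Besides the shell and the picture viewer there is one more tool, called after "Call:" as a command line: name --pt "numbers of a row" for each row, then --argument value for the rest. arm_command: Moves the arm, as the interface text tells. Its arguments: {"type":"object","properties":{"increments":{"type":"array"},"hand":{"type":"number"}},"required":["increments"]}

```bash
ls; mkdir -p pics; python3 - <<'E'
from station import *
import cv2,numpy as np
s=get_state(); print({k:np.round(v,3) for k,v in s.items()})
for n in ["scene","top"]:
    p,d=snapshot(n); cv2.imwrite(f"pics/{n}0.png",p[:,:,::-1]); np.save(f"{n}_d.npy",d)
    m=camera_model(n); print(n,np.round(m["intrinsics"],1),np.round(m["extrinsics"],3))
    for k in ["lever_post","lever_pivot","wide_drum_mid","hub_top"]:
        print(k,[(np.round(r["uv"]),round(r["conf"],2)) for r in search_frame(n,k)[:3]])
E
```

```text
pics
{'t': np.float64(0.0), 'qpos': array([-1.387,  0.378,  0.08 ,  1.274,  0.   ,  1.461]), 'joint_velocities': array([ 0.   , -0.001,  0.001, -0.   ,  0.001, -0.001]), 'effort': array([ 1.0000e-03, -4.6361e+01,  2.6987e+01,  2.1000e-02,  0.0000e+00,
       -0.0000e+00]), 'tool_pos': array([ 0.166, -0.55 ,  0.203]), 'tcp_rot': array([-3.106, -0.46 ,  0.   ]), 'ft_force': array([-0.621, -0.199,  0.353]), 'moment': array([0.01 , 0.05 , 0.008]), 'width': np.float64(0.998)}
scene [[434.7   0.  323.2]
 [  0.  434.7 233.2]
 [  0.    0.    1. ]] [[ 0.662  0.55  -0.509  0.948]
 [ 0.75  -0.483  0.452 -0.392]
 [ 0.003 -0.681 -0.732  0.683]
 [ 0.     0.     0.     1.   ]]
lever_post [(array([380., 199.]), 0.92), (array([218., 332.]), 0.65)]
lever_pivot [(array([405., 224.]), 0.63)]
wide_drum_mid [(array([163., 340.]), 0.8), (array([213., 314.]), 0.37)]
hub_top [(array([447., 202.]), 0.77)]
top [[625.    0.  317.1]
 [  0.  625.  229.4]
 [  0.    0.    1. ]] [[ 0.006 -0.993  0.115  0.433]
 [-1.    -0.003  0.03  -0.061]
 [-0.03  -0.115 -0.993  1.187]
 [ 0.     0.     0.     1.   ]]
lever_post [(array([243., 231.]), 0.87), (array([360., 158.]), 0.74)]
lever_pivot [(array([217., 212.]), 0.76)]
wide_drum_mid [(array([504., 244.]), 0.92)]
hub_top [(array([182., 183.]), 0.74)]
```

View pics/scene0.png

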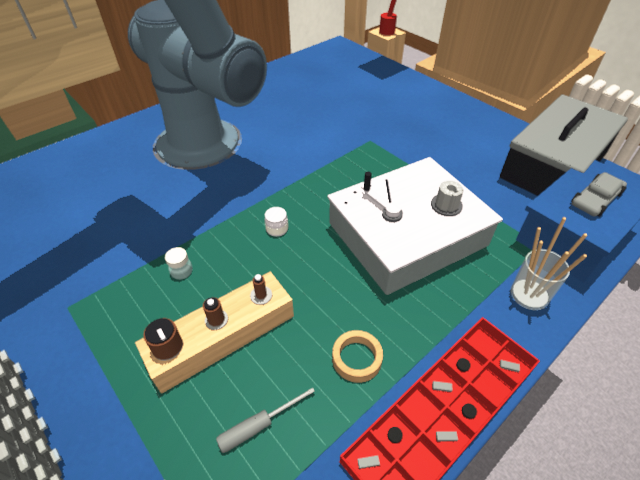

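View pics/top0.png

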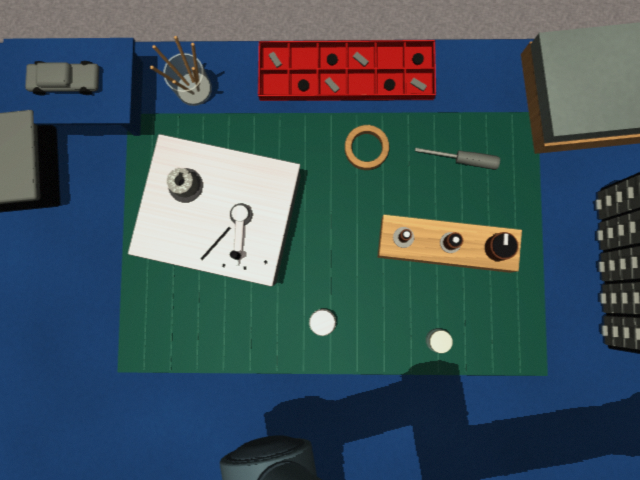

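The top view shows the sander on the left, with its pivot near (240,213), post near (236,255), idle line from (228,229) to (203,258), and hub at (183,183). The wide drum is at (503,246) with its rib pointing up. The network's pivot and post pixels in this view are off, so I'll measure these directly.

```bash
cat > h.py <<'E'
import numpy as np,cv2
from station import *
def ray(m,uv):
    K=m["intrinsics"];T=m["extrinsics"]
    d=T[:3,:3]@np.array([(uv[0]-K[0,2])/K[0,0],(uv[1]-K[1,2])/K[1,1],1]);return T[:3,3],d
def onz(m,uv,z):
    o,d=ray(m,uv);return o+d*(z-o[2])/d[2]
def proj(m,p):
    T=m["extrinsics"];c=T[:3,:3].T@(np.asarray(p)-T[:3,3]);K=m["intrinsics"];return K[:2,:2]@(c[:2]/c[2])+K[:2,2]
def rect(img,m,z,cx,cy,half,n=400):
    # world ortho view: up=+x, left=+y
    w=np.array([[cx+half,cy+half,z],[cx+half,cy-half,z],[cx-half,cy-half,z],[cx-half,cy+half,z]])
    s=np.float32([proj(m,p) for p in w]); H=cv2.getPerspectiveTransform(s,np.float32([[0,0],[n,0],[n,n],[0,n]]))
    return cv2.warpPerspective(img,H,(n,n),flags=cv2.INTER_CUBIC)
E
python3 - <<'E'
from h import *
m=camera_model("top");img=cv2.imread("pics/top0.png")
for n,uv,z in [("hub",(183,183),.136),("pivot",(240,213),.11),("post",(236,255),.13),("idleA",(228,229),.09),("idleB",(203,258),.09),("drum",(502,246),.105)]:
    print(n,np.round(onz(m,uv,z),4))
for a,b in [((158,135),(299,165)),((129,253),(272,285)),((158,135),(129,253)),((299,165),(272,285))]:
    v=onz(m,b,.09)-onz(m,a,.09);print(np.round(np.linalg.norm(v),3),np.degrees(np.arctan2(v[1],v[0])))
h=onz(m,(183,183),.136);d=onz(m,(502,246),.105);p=onz(m,(238,235),.1)
o=np.hstack([rect(img,m,.136,h[0],h[1],.04),rect(img,m,.105,d[0],d[1],.04)]);cv2.imwrite("pics/z1.png",o)
cv2.imwrite("pics/z2.png",rect(img,m,.09,p[0],p[1],.1,600));print(p)
ms=camera_model("scene");si=cv2.imread("pics/scene0.png")
cv2.imwrite("pics/z3.png",np.hstack([cv2.resize(si[160:230,340:480],None,fx=4,fy=4,interpolation=2)]))
E
```

```text
hub [0.6339 0.2024 0.136 ]
pivot [0.5858 0.107  0.11  ]
post [0.5107 0.1092 0.13  ]
idleA [0.5599 0.1309 0.09  ]
idleB [0.5082 0.1741 0.09  ]
drum [ 0.5299 -0.3466  0.105 ]
0.262 -102.21615892656875
0.261 -102.20685493206415
0.219 168.3440989647601
0.219 168.0483414013906
[0.54816053 0.11126744 0.1       ]
```

View pics/z1.png

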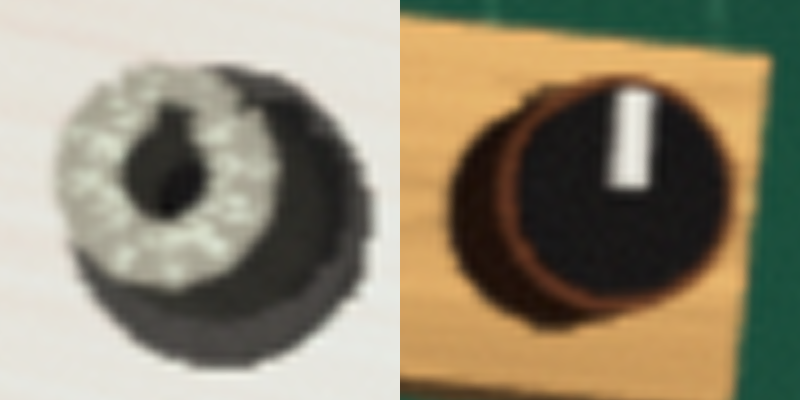

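View pics/z2.png

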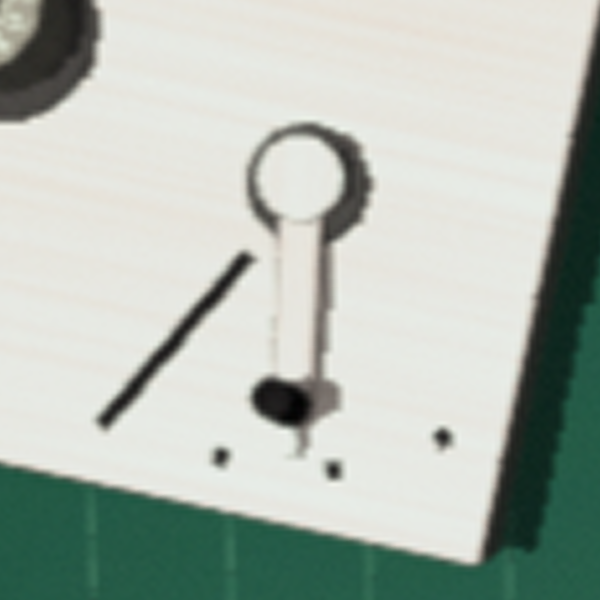

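View pics/z3.png

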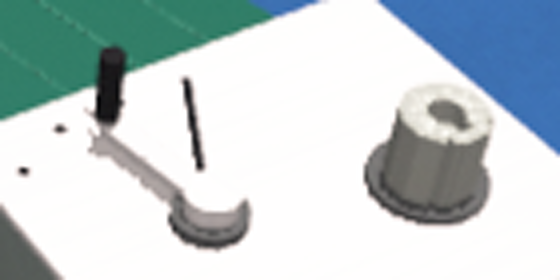

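```bash
cat >> h.py <<'E'
from scipy.spatial.transform import Rotation as Ro
def pose():
    s=get_state();R=Ro.from_rotvec(s["tcp_rot"]).as_matrix();return np.array(s["tool_pos"]),R,np.degrees(np.arctan2(R[1,0],R[0,0])),s
def plan(p1,yaw1,step=.06,n=None):
    """rows in tool axes: constant world steps, turning toward yaw1 (tool x yaw, deg)"""
    p,R,y,s=pose();p1=np.asarray(p1);dy=(yaw1-y+180)%360-180
    n=n or int(max(np.ceil(np.linalg.norm(p1-p)/step),np.ceil(abs(dy)/10.5)))
    for i in range(n):
        a=np.radians(y+dy*i/n);d=(p1-p)/n
        print([round(float(v),4) for v in (d[0]*np.cos(a)+d[1]*np.sin(a), d[0]*np.sin(a)-d[1]*np.cos(a), -d[2], -dy/n)])
E
python3 - <<'E'
from h import *
m=camera_model("top")
yaw=np.radians(-11.9);c=np.array([.54816,.11127]);S=.2/600
w=lambda u,v:np.array([c[0]+(300-v)*S,c[1]+(300-u)*S])
# rect above was centred at px of c
A=[];b=[]
for q,pts in [(.4,[(248,258),(103,422)]),(.8,[(221,457)]),(1.2,[(334,469)]),(1.6,[(443,437)])]:
    th=yaw+2.2416+q;n=np.array([-np.sin(th),np.cos(th)])
    for p in pts:
        A.append(n);b.append(n@w(*p))
A=np.array(A);b=np.array(b);P=np.linalg.lstsq(A,b,rcond=None)[0];print("pivot",P,"res",A@P-b)
# post top: rect px -> world at .146
def re(u,v,z):
    p=np.append(w(u,v),.09);o=m["extrinsics"][:3,3];return o+(p-o)*(z-o[2])/(p[2]-o[2])
po=re(275,400,.146);d=po[:2]-P;print("post",po,np.linalg.norm(d),"q",(np.arctan2(d[1],d[0])-yaw-2.2416)%(2*np.pi))
piv=re(300,178,.108);print("pivot by disc",piv)
th=yaw+2.6416;print("idle",P+.075*np.array([np.cos(th),np.sin(th)]))
print(pose()[2]);plan([.511,.11,.25],155)
E
```

```text
pivot [0.58642847 0.10868661] res [-6.42314686e-04  5.47034426e-04  1.19500969e-04  7.90968997e-06
 -5.60168928e-05]
post [0.51063498 0.11038295 0.146     ] 0.07581247082538307 q 1.085309486555127
pivot by disc [0.58626488 0.10844307 0.108     ]
idle [0.52943839 0.15744244]
16.832736124035808
[0.0372, -0.038, -0.0033, -9.8691]
[0.0432, -0.0311, -0.0033, -9.8691]
[0.0479, -0.0232, -0.0033, -9.8691]
[0.0511, -0.0147, -0.0033, -9.8691]
[0.0529, -0.0057, -0.0033, -9.8691]
[0.0531, 0.0035, -0.0033, -9.8691]
[0.0517, 0.0125, -0.0033, -9.8691]
[0.0488, 0.0212, -0.0033, -9.8691]
[0.0444, 0.0292, -0.0033, -9.8691]
[0.0388, 0.0364, -0.0033, -9.8691]
[0.032, 0.0425, -0.0033, -9.8691]
[0.0242, 0.0474, -0.0033, -9.8691]
[0.0157, 0.0508, -0.0033, -9.8691]
[0.0068, 0.0528, -0.0033, -9.8691]
```

Call:
arm_command --pt "0.037 -0.038 -0.01 -9.9" --pt "0.043 -0.031 -0.01 -9.9" --pt "0.048 -0.023 -0.01 -9.9" --pt "0.051 -0.015 -0.01 -9.9" --pt "0.053 -0.006 0 -9.9" --pt "0.053 0.003 0 -9.9" --pt "0.052 0.012 0 -9.9" --hand 0.06

```text
t: 1.38
tool_pos: [0.3358, -0.2114, 0.2448]
tcp_rot: [2.256, 2.178, 0.002]
ft_force: [0.4, -0.7, 0.5]
width: 0.702
```

```bash
python3 -c "
from h import *
plan([.511,.11,.22],155)"
```

```text
[0.0468, 0.0234, 0.0035, -9.5754]
[0.0422, 0.0308, 0.0035, -9.5754]
[0.0365, 0.0374, 0.0035, -9.5754]
[0.0298, 0.043, 0.0035, -9.5754]
[0.0222, 0.0473, 0.0035, -9.5754]
[0.014, 0.0504, 0.0035, -9.5754]
[0.0055, 0.052, 0.0035, -9.5754]
```

Call:
arm_command --pt "0.047 0.023 0.003 -9.6" --pt "0.042 0.031 0.003 -9.6" --pt "0.036 0.037 0.003 -9.6" --pt "0.03 0.043 0.003 -9.6" --pt "0.022 0.047 0.003 -9.6" --pt "0.014 0.05 0.003 -9.6" --pt "0.006 0.052 0.003 -9.6" --pt "0 0 0 0"

```text
t: 2.38
tool_pos: [0.51, 0.1265, 0.2247]
tcp_rot: [0.603, 3.069, -0.006]
ft_force: [-0.6, -0.2, -0.1]
width: 0.703
```

```bash
python3 - <<'E'
from h import *
print(pose()[0],pose()[2])
mm=camera_model("wrist");p,d=snapshot("wrist");cv2.imwrite("pics/w1.png",p[:,:,::-1]);print(mm)
plan([.511,.110,.116],155)
E
```

```text
[0.51003106 0.12646584 0.22473622] 157.76221762249904
{'intrinsics': array([[371.64829954,   0.        , 316.74177973],
       [  0.        , 371.64829954, 237.66274195],
       [  0.        ,   0.        ,   1.        ]]), 'extrinsics': array([[ 3.77966536e-01,  8.78288510e-01,  2.92832019e-01,
         4.36105354e-01],
       [ 9.25819254e-01, -3.58533240e-01, -1.19635385e-01,
         1.56647903e-01],
       [-8.43717374e-05,  3.16327693e-01, -9.48649979e-01,
         3.94846225e-01],
       [ 0.00000000e+00,  0.00000000e+00,  0.00000000e+00,
         1.00000000e+00]])}
[-0.0036, -0.0066, 0.0545, 1.3064]
[-0.0038, -0.0065, 0.0545, 1.3064]
```

View pics/w1.png

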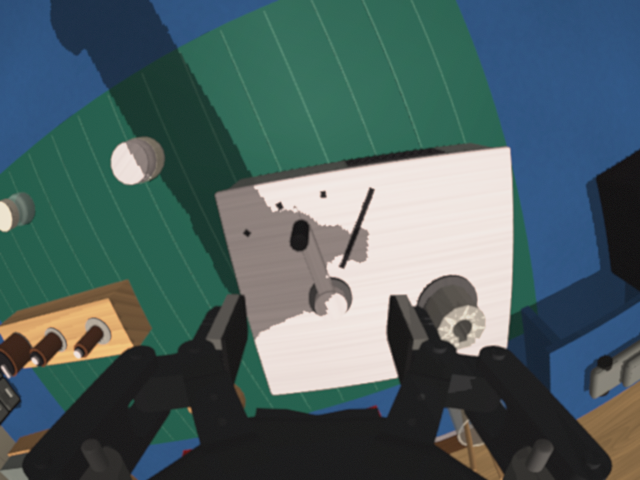

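The wrist view shows the post's black cap at about (302,228), left of the line running (372,189)–(343,266), with the hub at (463,328). Next I check my estimates against these with the fisheye model.

```bash
cat >> h.py <<'E'
def fproj(m,p):
    T=m["extrinsics"];c=T[:3,:3].T@(np.asarray(p)-T[:3,3]);K=m["intrinsics"];r=np.hypot(c[0],c[1]);th=np.arctan2(r,c[2])
    return K[:2,2]+K[0,0]*th*c[:2]/r
def fonz(m,uv,z):
    K=m["intrinsics"];T=m["extrinsics"];d=(np.array(uv)-K[:2,2])/K[0,0];th=np.linalg.norm(d)
    r=T[:3,:3]@np.append(np.sin(th)*d/th,np.cos(th));return T[:3,3]+r*(z-T[2,3])/r[2]
E
python3 - <<'E'
from h import *
m=camera_model("wrist")
for n,p in dict(posttop=(.5107,.1104,.146),postbot=(.5107,.1104,.106),pivot=(.5864,.1087,.108),hub=(.639,.2094,.136),key=(.639+.0125,.2094-.0022,.136)).items(): print(n,fproj(m,p))
I=cv2.imread("pics/w1.png")
cv2.imwrite("pics/w1z.png",np.hstack([cv2.resize(I[205:255,275:335],None,fx=6,fy=6,interpolation=2),cv2.resize(I[300:350,435:495],None,fx=6,fy=6,interpolation=2)]))
E
```

```text
posttop [298.60773899 242.42432624]
postbot [300.93639212 226.25456208]
pivot [333.14638557 304.28283456]
hub [463.88780293 326.6472469 ]
key [464.17161318 338.27308004]
```

View pics/w1z.png

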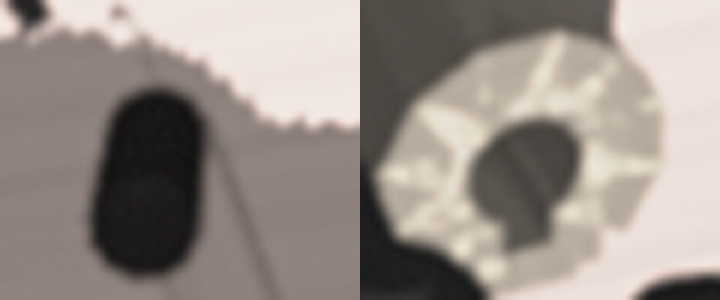

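Call:
arm_command --pt "-0.004 -0.008 0.03 0" --pt "-0.003 -0.006 0.03 0" --pt "0 0 0.025 0" --pt "0 0 0.01 0" --pt "0 0 0 0"

```text
t: 3.05
tool_pos: [0.5107, 0.1025, 0.1302]
tcp_rot: [0.624, 3.062, -0.009]
ft_force: [0.5, -0.3, 0.6]
width: 0.701
```

```bash
python3 -c "
from h import *
print(pose()[:3])
plan([.5107,.1104,.116],157)"
```

```text
(array([0.51069615, 0.10254295, 0.13019663]), array([[-0.92013732,  0.39131933,  0.01471341],
       [ 0.39122273,  0.9202513 , -0.00907273],
       [-0.01709037, -0.00259193, -0.99985059]]), np.float64(156.96583948071023))
[0.0031, 0.0072, 0.0142, -0.0342]
```

Call:
arm_command --pt "0.003 0.007 0.014 0" --pt "0 0 0 0" --pt "0 0 0 0" --hand 0.035

```text
t: 3.42
tool_pos: [0.5125, 0.1105, 0.1175]
tcp_rot: [0.624, 3.058, -0.008]
ft_force: [0.5, 0.4, 0.1]
width: 0.411
```

```bash
python3 -c "
from h import *
print(pose()[:3])
plan([.5107,.1104,.114],157)"
```

```text
(array([0.51254042, 0.11048048, 0.11752361]), array([[-9.19796982e-01,  3.91951130e-01,  1.86500180e-02],
       [ 3.91854390e-01,  9.19985750e-01, -8.73824638e-03],
       [-2.05827164e-02, -7.29321199e-04, -9.99787887e-01]]), np.float64(156.924894772046))
[0.0017, -0.0008, 0.0035, -0.0751]
```

Call:
arm_command --pt "0.002 -0.001 0.002 0" --pt "0 0 0 0" --pt "0 0 0 0" --pt "0 0 0 0" --hand 0

```text
t: 3.92
tool_pos: [0.5107, 0.1107, 0.116]
tcp_rot: [0.624, 3.058, -0.007]
ft_force: [0.7, 0.8, -0.7]
width: 0.092
```

```bash
python3 -c "
from h import *
p,R,y,s=pose();print(p,s['width'],s['ft_force'])
P=np.array([.5864,.1087]);v=p[:2]-P;print(np.linalg.norm(v),np.degrees(np.arctan2(v[1],v[0]))%360)
th0=np.arctan2(v[1],v[0])%(2*np.pi);r=np.linalg.norm(v);c=np.radians(y)
n=7;a=np.linspace(th0,-.2077+2.6416,n+1);pts=np.array([P+r*np.array([np.cos(t),np.sin(t)]) for t in a])
for d in np.diff(pts,axis=0): print(np.round([d[0]*np.cos(c)+d[1]*np.sin(c),d[0]*np.sin(c)-d[1]*np.cos(c)],4))
print(pts[-1])
"
```

```text
[0.51070287 0.11065779 0.11603634] 0.09183415735196716 [ 0.67051011  0.80315746 -0.68028235]
0.0757224449804389 178.51845957989144
[0.0024 0.007 ]
[0.0017 0.0072]
[0.001  0.0073]
[0.0003 0.0074]
[-0.0005  0.0074]
[-0.0012  0.0073]
[-0.0019  0.0071]
[0.52886125 0.15792582]
```

The width reads about 8 mm, which is less than the 14 mm post. I'll look before swinging.

```bash
python3 - <<'E'
from h import *
p,d=snapshot("wrist");s=get_state();print(s["width"],s["t"])
I=p[:,:,::-1]
p2,_=snapshot("scene");J=p2[:,:,::-1]
cv2.imwrite("pics/w2.png",np.hstack([cv2.resize(I[170:370,220:420],(400,400)),cv2.resize(J[120:270,320:470],(400,400),interpolation=2)]))
E
```

```text
0.09447331362619907 3.975
```

View pics/w2.png

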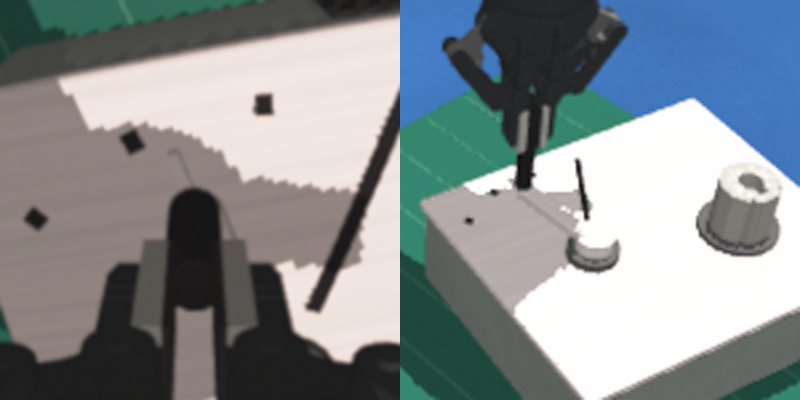

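The post sits between the pads and the width is steady, so it's pinched; the width scale just isn't linear here. Swing now.

Call:
arm_command --pt "0.0024 0.007 0 0" --pt "0.0017 0.007 0 0" --pt "0.001 0.007 0 0" --pt "0.0003 0.0074 0 0" --pt "-0.0005 0.0074 0 0" --pt "-0.0012 0.007 0 0" --pt "0 0 0 0"

```text
t: 4.9
tool_pos: [0.5213, 0.1509, 0.1163]
tcp_rot: [0.63, 3.06, -0.02]
ft_force: [0.7, -0.3, 0.6]
width: 0.0
```

```bash
cat > lv.py <<'E'
from h import *
p,R,y,s=pose();print(p,s['width'],s['ft_force'])
P=np.array([.5864,.1087]);v=p[:2]-P;print(np.linalg.norm(v),"q",np.arctan2(v[1],v[0])%(2*np.pi)+.2077-2.2416)
t=np.append(P+.0757*np.array([np.cos(2.4339),np.sin(2.4339)]),p[2]);plan(t,y,n=1)
E
python3 lv.py
```

```text
[0.5213079  0.15087808 0.11634932] 0.0002956234890871658 [ 0.65956501 -0.3467852   0.57035099]
0.07756269394530893 q 0.5327419578406611
[-0.0042, 0.0095, -0.0, -0.0]
```

```bash
python3 - <<'E'
from h import *
p,d=snapshot("wrist");I=p[:,:,::-1]
p2,_=snapshot("scene");J=p2[:,:,::-1]
cv2.imwrite("pics/w3.png",np.hstack([cv2.resize(I[120:370,190:440],(400,400)),cv2.resize(J[120:270,320:470],(400,400),interpolation=2)]))
E
```

```text
(no output)
```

View pics/w3.png

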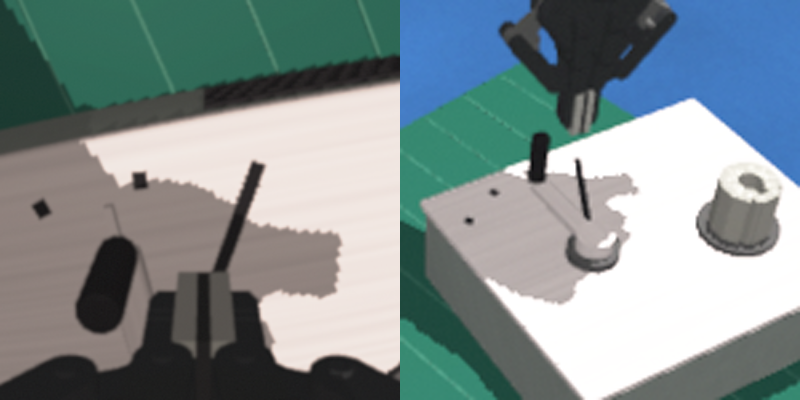

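```bash
python3 - <<'E'
from h import *
m=camera_model("scene");p=pose()[0]
for dz in (0,.019,.03,.04): print(dz,proj(m,p+[0,0,dz]))
print("post",proj(m,[.5107,.1104,.146]),proj(m,[.5107,.1104,.106]))
w=camera_model("wrist");print("w",fproj(w,p),fproj(w,p+[0,0,.019]),"post",fproj(w,[.5107,.1104,.146]))
E
```

```text
0 [383.7912549  178.07549606]
0.019 [384.79392351 170.67308216]
0.03 [385.38932291 166.27741966]
0.04 [385.94040901 162.2089095 ]
post [367.41660476 172.42166477] [365.87634352 188.04349616]
w [316.8265823  281.20437329] [316.46399072 298.9527921 ] post [225.6848118  321.12586003]
```

```bash
python3 - <<'E'
from h import *
p2,D=snapshot("scene");J=p2[:,:,::-1].copy()
m=camera_model("scene");p,R,y,s=pose();print(p,s["width"])
c=J[130:205,345:435];c=cv2.resize(c,None,fx=8,fy=8,interpolation=2)
for dz in (0,.019):
    q=(proj(m,p+[0,0,dz])-[345,130]+.5)*8;cv2.circle(c,tuple(int(v) for v in q),4,(0,0,255),1)
cv2.imwrite("pics/s4.png",c)
def w(u,v):
    z=D[v,u];K=m["intrinsics"];return m["extrinsics"]@np.array([(u-K[0,2])/K[0,0]*z,(v-K[1,2])/K[1,1]*z,z,1])
for u,v in [(387,165),(384,165),(390,165),(386,168),(388,168),(387,160),(372,171),(372,174)]: print(u,v,np.round(w(u,v)[:3],3))
E
```

```text
[0.52073788 0.15016492 0.11622975] -0.0010219449201609926
387 165 [0.53  0.143 0.159]
384 165 [0.525 0.141 0.157]
390 165 [0.533 0.149 0.157]
386 168 [0.528 0.144 0.149]
388 168 [0.531 0.146 0.151]
387 160 [0.529 0.142 0.17 ]
372 171 [0.513 0.121 0.145]
372 174 [0.518 0.116 0.143]
```

View pics/s4.png

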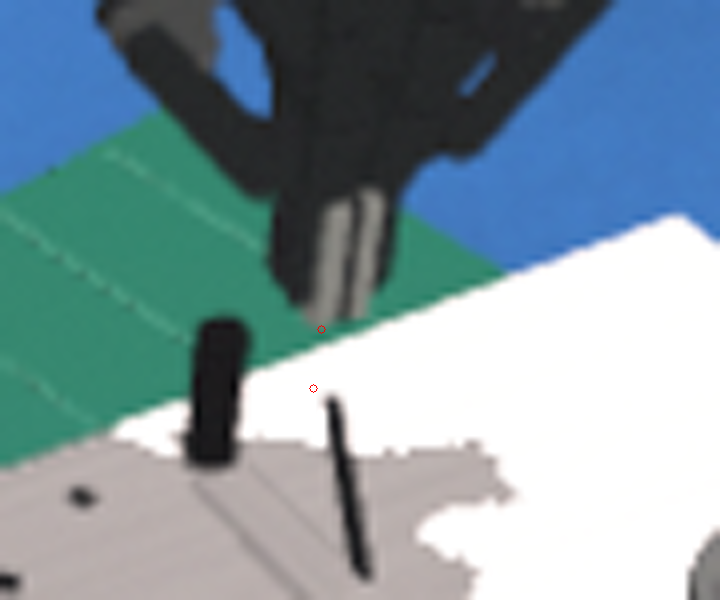

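```bash
python3 - <<'E'
from h import *
pic,D=snapshot("wrist");m=camera_model("wrist");p,R,y,s=pose()
c=cv2.resize(pic[260:360,270:370,::-1],None,fx=6,fy=6,interpolation=2)
for tx in (-.011,.011):
  for dz in (0,.01,.02,.03):
    q=(fproj(m,p+R@np.array([tx,0,-dz]))-[270,260]+.5)*6;cv2.circle(c,tuple(int(v) for v in q),4,(0,0,255) if tx>0 else (255,0,0),-1)
cv2.imwrite("pics/w5.png",c)
T=m["extrinsics"];K=m["intrinsics"]
for uv in [(312,292),(312,295),(321,295),(312,300),(321,305)]:
    d=(np.array(uv)-K[:2,2])/K[0,0];th=np.linalg.norm(d);r=np.append(np.sin(th)*d/th,np.cos(th));r=r/r[2]*D[uv[1],uv[0]]
    print(uv,np.round(R.T@(T[:3,:3]@r+T[:3,3]-p),4))
E
```

```text
(312, 292) [ 0.0111 -0.002  -0.0352]
(312, 295) [ 0.0105 -0.002  -0.0368]
(321, 295) [ 0.0111  0.0017 -0.0381]
(312, 300) [ 0.011  -0.0019 -0.0422]
(321, 305) [ 0.0107  0.0016 -0.0457]
```

View pics/w5.png

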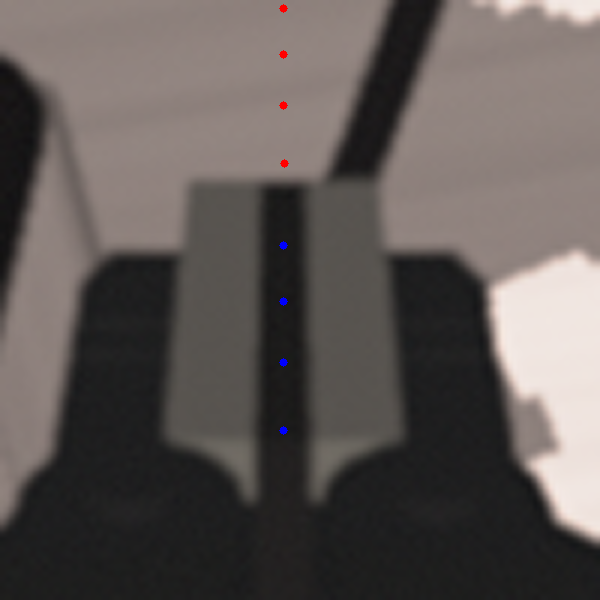

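The real finger tips lie about 31 mm behind the reported TCP (both cameras' depth agrees), so I pinched only the very top of the post and it slipped. I'll correct for that offset and relocate the post.

```bash
python3 - <<'E'
from h import *
m=camera_model("wrist")
po=fonz(m,(252.5,313.7),.146);P=np.array([.5864,.1087]);v=po[:2]-P
print(po,np.linalg.norm(v),"q",np.arctan2(v[1],v[0])%(2*np.pi)+.2077-2.2416)
th=np.arctan2(v[1],v[0]);t=P+.0757*np.array([np.cos(th),np.sin(th)]);print(t)
plan(list(t)+[.125],157,n=2)
E
```

```text
[0.51160521 0.12348789 0.146     ] 0.07624265461328934 q 0.912497277904913
[0.51213756 0.12338264]
[-0.0013, -0.0139, -0.0044, -0.1527]
[-0.0013, -0.0139, -0.0044, -0.1527]
```

Call:
arm_command --pt "0 0 -0.012 0" --pt "-0.001 -0.014 0 0" --pt "-0.001 -0.014 0 0" --pt "0 0 0 0" --pt "0 0 0 0" --hand 0.045

```text
t: 5.72
tool_pos: [0.5103, 0.1206, 0.1298]
tcp_rot: [0.634, 3.06, -0.022]
ft_force: [-0.5, 0.4, -0.5]
width: 0.528
```

```bash
python3 - <<'E'
from h import *
print(pose()[0],pose()[3]["width"])
m=camera_model("wrist");pic,D=snapshot("wrist");cv2.imwrite("pics/w6.png",pic[:,:,::-1])
print(fproj(m,[.5121,.1234,.146]))
plan([.5121,.1234,.081],157,n=3)
E
```

```text
[0.5103058  0.1206193  0.12977683] 0.527896701769799
[323.52401053 297.19823565]
[-0.0002, 0.0011, 0.0162, -0.1366]
[-0.0002, 0.0011, 0.0162, -0.1366]
[-0.0002, 0.0011, 0.0162, -0.1366]
```

View pics/w6.png

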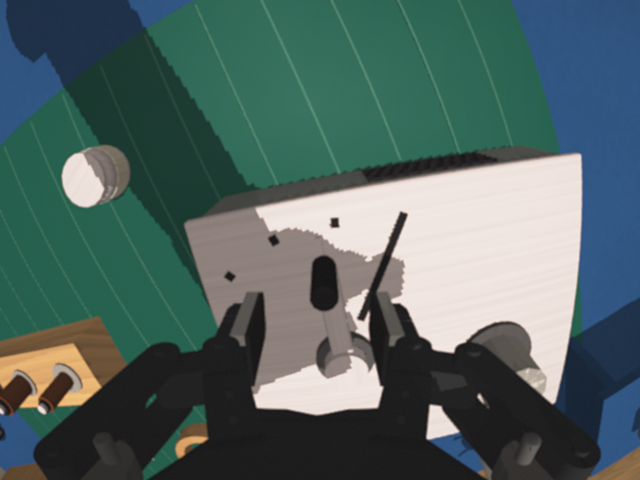

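Call:
arm_command --pt "-0.001 0.002 0.016 0" --pt "0 0.001 0.016 0" --pt "0 0 0.012 0" --pt "0 0 0 0"

```text
t: 6.28
tool_pos: [0.5125, 0.1231, 0.0814]
tcp_rot: [0.632, 3.062, -0.022]
ft_force: [-0.2, -0.7, -0.1]
width: 0.528
```

```bash
python3 - <<'E'
from h import *
print(pose()[0],pose()[3]["width"],pose()[3]["ft_force"])
plan([.5121,.1234,.083],157,n=1)
pic,D=snapshot("wrist");I=pic[:,:,::-1];cv2.imwrite("pics/w7.png",I[150:450,150:550])
E
```

```text
[0.51254786 0.1231421  0.08137   ] 0.5275025959987135 [-0.23584685 -0.74878478 -0.13259907]
[0.0005, 0.0001, -0.0016, -0.3334]
```

View pics/w7.png

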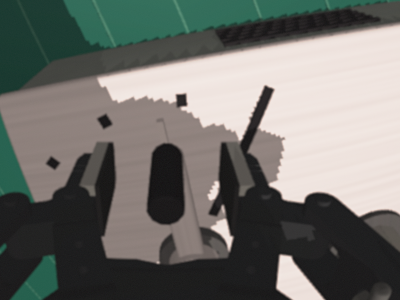

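Call:
arm_command --pt "0 0 -0.001 0" --pt "0 0 0 0" --pt "0 0 0 0" --pt "0 0 0 0" --hand 0

```text
t: 6.82
tool_pos: [0.5135, 0.1233, 0.0839]
tcp_rot: [0.632, 3.06, -0.021]
ft_force: [0.4, -0.6, -2.8]
width: 0.146
```

```bash
sed -i 's/^t=np.*//' lv.py; cat >> lv.py <<'E'
th0=np.arctan2(v[1],v[0])%(2*np.pi);r=np.linalg.norm(v);c=np.radians(y)
n=max(1,int(np.ceil((th0-2.4339)*r/.007)));a=np.linspace(th0,2.4339,n+1);pts=np.array([P+r*np.array([np.cos(t),np.sin(t)]) for t in a])
for d in np.diff(pts,axis=0): print(np.round([d[0]*np.cos(c)+d[1]*np.sin(c),d[0]*np.sin(c)-d[1]*np.cos(c)],4))
E
python3 lv.py
```

```text
[0.51350965 0.12334891 0.08390166] 0.1461740062920418 [ 0.39013897 -0.57071752 -2.84815304]
0.07434778675428244 q 0.9093627808639835
[0.001  0.0062]
[0.0005 0.0063]
[-0.      0.0063]
[-0.0006  0.0063]
[-0.0011  0.0062]
[-0.0016  0.0061]
```

Call:
arm_command --pt "0.001 0.006 0 0" --pt "0.0005 0.006 0 0" --pt "0 0.006 0 0" --pt "-0.0006 0.006 0 0" --pt "-0.001 0.006 0 0" --pt "0 0 0 0"

```text
t: 7.58
tool_pos: [0.5208, 0.1475, 0.0837]
tcp_rot: [0.645, 3.064, -0.038]
ft_force: [-1.0, -3.8, -1.7]
width: 0.151
```

```bash
python3 lv.py
```

```text
[0.52077989 0.14745278 0.08373873] 0.15062566171329095 [-0.98514492 -3.82193323 -1.72801716]
0.07620876930134009 q 0.5742412739108569
[-0.0011  0.0065]
[-0.0016  0.0064]
```

Call:
arm_command --pt "-0.0015 0.0065 0 0" --pt "-0.002 0.0065 0 0" --pt "0 0 0 0"

```text
t: 7.95
tool_pos: [0.527, 0.1585, 0.0837]
tcp_rot: [0.647, 3.067, -0.038]
ft_force: [0.7, 0.6, -2.2]
width: 0.147
```

```bash
python3 lv.py
```

```text
[0.52702724 0.158507   0.08370942] 0.1466382462224494 [ 0.69740086  0.57253643 -2.20663195]
0.07749749617528473 q 0.4096861422121094
[-0.0002  0.0007]
```

Call:
arm_command --pt "0 0 0 0" --pt "0 0 0 0" --pt "0 0 -0.03 0" --pt "0 0 -0.05 0" --pt "0 0 -0.05 0" --pt "0 0 -0.03 0" --pt "0 0 0 0" --hand 0.05

```text
t: 8.82
tool_pos: [0.5281, 0.1624, 0.2486]
tcp_rot: [0.644, 3.064, -0.038]
ft_force: [-0.3, 0.6, -0.8]
width: 0.582
```

```bash
python3 - <<'E'
from h import *
p,R,y,s=pose();print(p,y)
m=camera_model("wrist");pic,D=snapshot("wrist");I=pic[:,:,::-1].copy();cv2.imwrite("pics/w8.png",I)
for n,q in dict(posttop=(.5294,.1574,.146),hub=(.639,.2094,.136)).items(): print(n,fproj(m,q))
c=cv2.resize(I[250:450,280:480],(600,600),interpolation=2);cv2.imwrite("pics/w8z.png",c)
plan([.532,-.352,.25],100)
E
```

```text
[0.5280726  0.16235365 0.24857208] 156.2639138376883
posttop [314.38451485 227.73870001]
hub [418.07040179 310.92296728]
[-0.0235, -0.0521, -0.0003, 6.2511]
[-0.029, -0.0492, -0.0003, 6.2511]
[-0.0342, -0.0458, -0.0003, 6.2511]
[-0.039, -0.0418, -0.0003, 6.2511]
[-0.0433, -0.0373, -0.0003, 6.2511]
[-0.0471, -0.0324, -0.0003, 6.2511]
[-0.0503, -0.027, -0.0003, 6.2511]
[-0.053, -0.0214, -0.0003, 6.2511]
[-0.055, -0.0155, -0.0003, 6.2511]
```

View pics/w8.png

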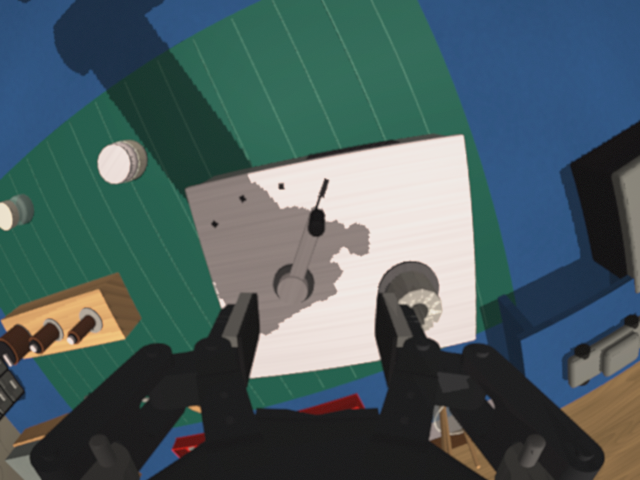

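Call:
arm_command --pt "-0.0235 -0.052 0 6.3" --pt "-0.029 -0.049 0 6.3" --pt "-0.034 -0.046 0 6.3" --pt "-0.039 -0.042 0 6.3" --pt "-0.043 -0.037 0 6.3" --pt "-0.047 -0.032 0 6.3" --pt "-0.05 -0.027 0 6.3" --pt "0 0 0 0" --hand 0.0854

```text
t: 9.88
tool_pos: [0.5209, -0.2469, 0.2415]
tcp_rot: [-1.781, -2.587, 0.041]
ft_force: [-0.9, -0.1, 0.5]
width: 0.999
```

```bash
python3 - <<'E'
from h import *
pic,D=snapshot("top");I=pic[:,:,::-1];m=camera_model("top");c=[.54816,.11127]
cv2.imwrite("pics/t2.png",rect(I,m,.09,c[0],c[1],.1,600))
p,R,y,s=pose();print(p,y);plan([.532,-.352,.22],100)
E
```

```text
[ 0.52080917 -0.2446951   0.24142394] 111.08548877066333
[-0.0521, -0.0141, 0.0107, 5.5427]
[-0.0532, -0.009, 0.0107, 5.5427]
```

View pics/t2.png

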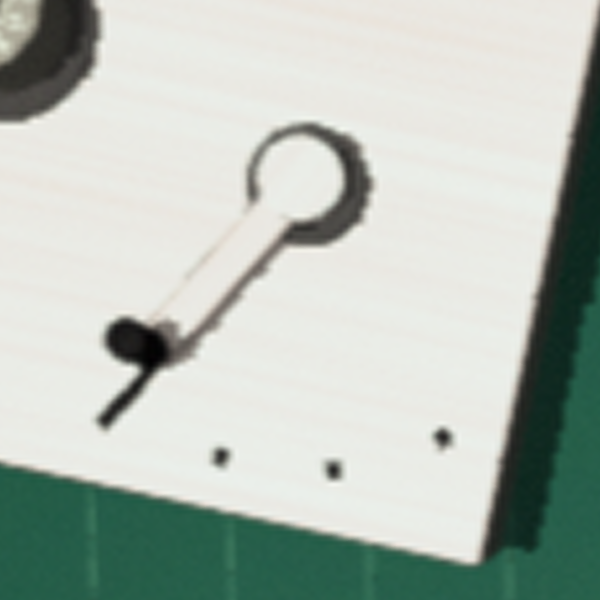

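The rectified view shows the arm's end lying on the long line at (150,360), at about 139° as required, so the lever is at idle. On to the drum.

Call:
arm_command --pt "-0.052 -0.014 0.01 5.5" --pt "-0.045 -0.009 0.01 5.5" --pt "0 0 0 0" --pt "0 0 0 0"

```text
t: 10.42
tool_pos: [0.5297, -0.339, 0.2187]
tcp_rot: [-2.007, -2.406, 0.037]
ft_force: [0.7, -0.7, 1.3]
width: 1.002
```

```bash
python3 - <<'E'
from h import *
p,R,y,s=pose();print(p,y,s["tcp_rot"]);m=camera_model("wrist")
pic,D=snapshot("wrist");I=pic[:,:,::-1].copy();cv2.imwrite("pics/w9.png",I)
print(fproj(m,[.532,-.352,.105]),fproj(m,[.532+.024,-.352-.0012,.109]))
print([(r["uv"],r["conf"]) for r in search_frame("wrist","wide_drum_mid")])
E
```

```text
[ 0.52966489 -0.33898519  0.21870812] 100.34682424498386 [-2.00708481 -2.40645494  0.03656144]
[319.82230635 236.63683447] [348.99934423 244.93499882]
[([316.3, 230.1], 0.64)]
```

View pics/w9.png

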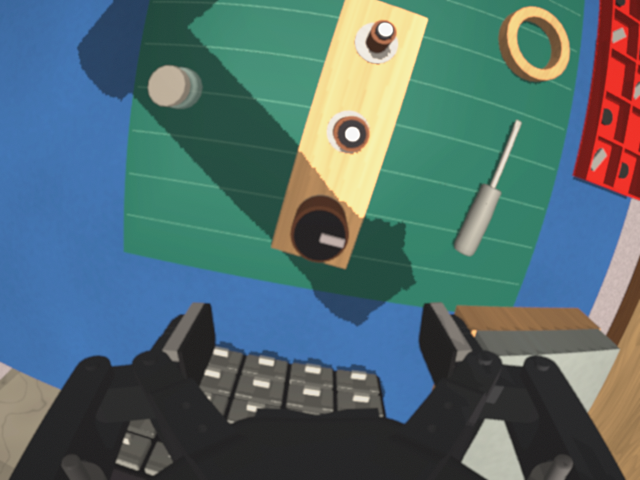

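```bash
cat >> h.py <<'E'
def goto(hold,yaw,step=.06,n=None):
    p,R,y,s=pose();print("p",p,"yaw",y,"tilt",R[:2,2],"hold",p-.05*R[:,2],"f",s["ft_force"],"w",s["width"])
    plan(np.asarray(hold)+.05*R[:,2],yaw,step,n)
E
python3 -c "
from h import *
goto([.532,-.352,.078],98,n=4)"
```

```text
p [ 0.5296962  -0.33896511  0.21905013] yaw 100.35527232976125 tilt [-0.02070083 -0.0135408 ] hold [ 0.53073124 -0.33828807  0.26903483] f [ 1.16008408 -0.03027762  0.21931861] w 0.999292419641423
[-0.0034, -0.0003, 0.0478, 0.5888]
[-0.0034, -0.0003, 0.0478, 0.5888]
[-0.0034, -0.0002, 0.0478, 0.5888]
[-0.0034, -0.0002, 0.0478, 0.5888]
```

Call:
arm_command --pt "-0.007 0 0.045 0.5" --pt "-0.006 0 0.045 0.5" --pt "0 0 0.03 0" --pt "0 0 0 0" --pt "0 0 0 0"

```text
t: 11.15
tool_pos: [0.5333, -0.3482, 0.1018]
tcp_rot: [2.021, 2.405, -0.035]
ft_force: [0.6, 0.1, -0.8]
width: 1.004
```

```bash
python3 -c "
from h import *
goto([.532,-.352,.078],99,n=2)
m=camera_model('wrist');pic,D=snapshot('wrist');cv2.imwrite('pics/w10.png',pic[:,:,::-1]);print(fproj(m,[.532,-.352,.105]))"
```

```text
p [ 0.53326387 -0.34820618  0.10175336] yaw 99.9337498886262 tilt [-0.01417    -0.01749576] hold [ 0.53397237 -0.34733139  0.15174069] f [ 0.58329339  0.12906315 -0.75965628] w 1.0035855645267022
[-0.0021, -0.0014, 0.0369, 0.4669]
[-0.0021, -0.0014, 0.0369, 0.4669]
[312.70570489 290.26032454]
```

View pics/w10.png

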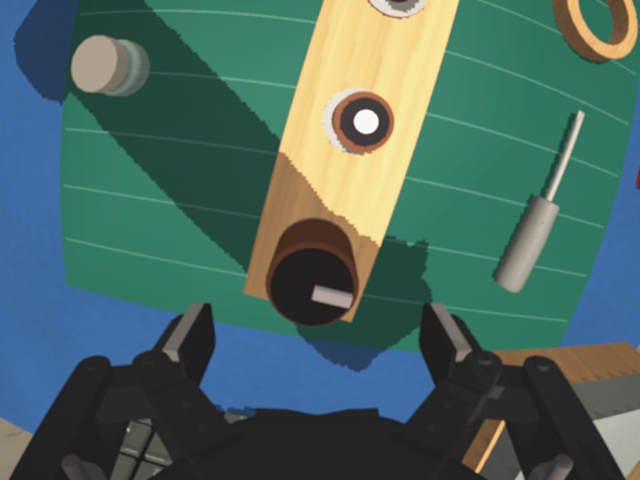

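Call:
arm_command --pt "-0.002 -0.0015 0.037 0.5" --pt "-0.001 -0.0005 0.03 0" --pt "0 0 0 0" --pt "0 0 0 0"

```text
t: 11.7
tool_pos: [0.5369, -0.3561, 0.0428]
tcp_rot: [2.02, 2.386, -0.034]
ft_force: [0.1, 1.1, 0.6]
width: 1.001
```

```bash
python3 -c "
from h import *
goto([.532,-.351,.078],99,n=1)
m=camera_model('wrist');pic,D=snapshot('wrist');cv2.imwrite('pics/w11.png',pic[:,:,::-1]);print(fproj(m,[.532,-.351,.105]))"
```

```text
p [ 0.53688295 -0.35607964  0.04281882] yaw 99.51251219212125 tilt [-0.00233387 -0.02664805] hold [ 0.53699965 -0.35474724  0.09280093] f [0.06793417 1.12541613 0.62818946] w 1.0008385338233627
[0.0045, -0.0043, 0.0148, 0.5125]
[303.93031015 343.17562032]
```

View pics/w11.png

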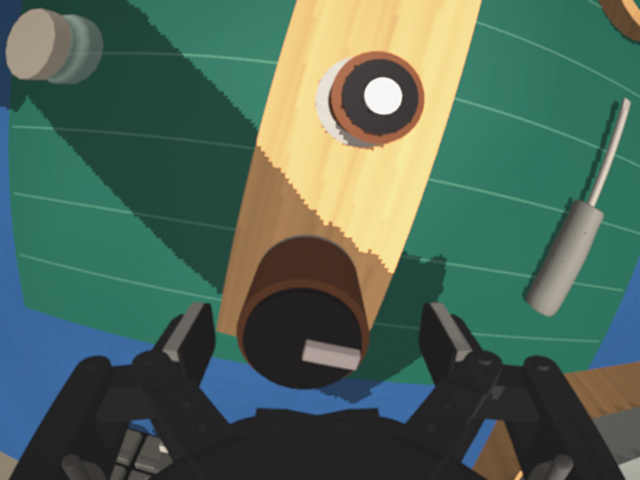

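Call:
arm_command --pt "0.0055 -0.0043 0.005 0.5" --pt "0 0 0.005 0" --pt "0 0 0 0"

```text
t: 12.12
tool_pos: [0.5329, -0.3523, 0.035]
tcp_rot: [2.028, 2.373, -0.034]
ft_force: [-0.2, -0.8, -0.4]
width: 1.001
```

```bash
python3 -c "
from h import *
goto([.532,-.350,.078],99,n=1)"
```

```text
p [ 0.53289666 -0.35228991  0.03500224] yaw 98.98760953025774 tilt [ 0.00113155 -0.02938075] hold [ 0.53284008 -0.35082087  0.08498062] f [-0.17728184 -0.8248196  -0.35541679] w 1.0013689414029086
[0.0009, -0.0007, 0.007, -0.0124]
```

Call:
arm_command --pt "0.001 -0.001 0.007 0" --pt "0 0 0 0" --pt "0 0 0 0" --pt "0 0 0 0" --pt "0 0 0 0" --pt "0 0 0 0" --hand 0

```text
t: 12.88
tool_pos: [0.5319, -0.3519, 0.0279]
tcp_rot: [2.027, 2.373, -0.034]
ft_force: [-0.8, 0.0, 1.0]
width: 0.551
```

```bash
python3 -c "
from h import *
goto([.532,-.350,.13],99,n=1)
m=camera_model('wrist');pic,D=snapshot('wrist');cv2.imwrite('pics/w12.png',pic[:,:,::-1]);print(fproj(m,[.532,-.350,.105]))"
```

```text
p [ 0.53193949 -0.35191016  0.02794031] yaw 98.98416847423971 tilt [ 0.00164175 -0.02970356] hold [ 0.53185741 -0.35042498  0.07791818] f [-0.78469614  0.04489757  0.98557911] w 0.5512309788815768
[0.0004, 0.0002, -0.0521, -0.0158]
[316.89834109 380.0020522 ]
```

View pics/w12.png

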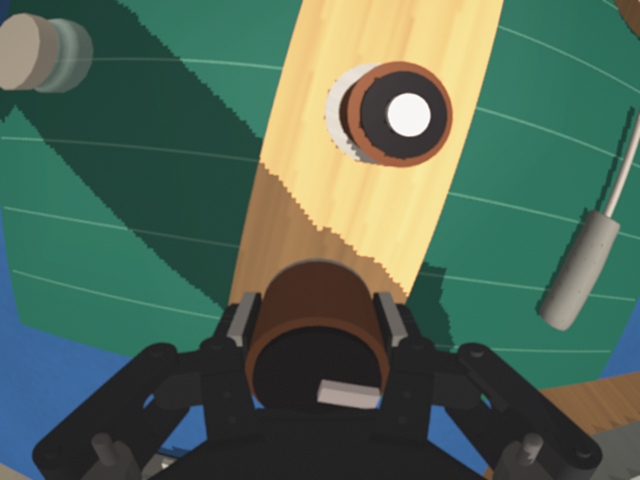

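The drum is gripped: width is about 47 mm, pads sit on both sides, and the rib runs (318,390)–(380,398). Now lift it and refine the rib and keyway yaw.

Call:
arm_command --pt "0 0 -0.03 0" --pt "0 0 -0.045 0" --pt "0 0 -0.05 0" --pt "0 0 -0.04 0" --pt "0 0 0 0" --pt "0 0 0 0"

```text
t: 13.68
tool_pos: [0.5283, -0.3441, 0.1902]
tcp_rot: [2.036, 2.383, -0.034]
ft_force: [-0.5, 0.2, -2.6]
width: 0.551
```

```bash
python3 - <<'E'
from h import *
p,R,y,s=pose();m=camera_model("wrist");pic,D=snapshot('wrist');I=pic[:,:,::-1];cv2.imwrite('pics/w13.png',I)
cv2.imwrite('pics/w13z.png',cv2.resize(I[300:440,220:420],(800,560),interpolation=2))
top=cv2.imread("pics/top0.png");mt=camera_model("top")
cv2.imwrite("pics/z4.png",np.hstack([rect(top,mt,.109,.532,-.351,.03,380),rect(top,mt,.136,.639,.2094,.025,380)]))
goto([.639,.209,.215],91)
E
```

```text
p [ 0.52838756 -0.34418497  0.1902322 ] yaw 98.9882625279286 tilt [-0.00856684 -0.02124426] hold [ 0.5288159  -0.34312276  0.24021908] f [ 0.46681176  0.63877023 -2.48182699] w 0.5474436142663663
[0.0528, 0.0195, 0.0025, 0.7988]
[0.0531, 0.0188, 0.0025, 0.7988]
[0.0533, 0.018, 0.0025, 0.7988]
[0.0536, 0.0173, 0.0025, 0.7988]
[0.0538, 0.0165, 0.0025, 0.7988]
[0.054, 0.0158, 0.0025, 0.7988]
[0.0543, 0.015, 0.0025, 0.7988]
[0.0545, 0.0143, 0.0025, 0.7988]
[0.0547, 0.0135, 0.0025, 0.7988]
[0.0548, 0.0127, 0.0025, 0.7988]
```

View pics/w13.png

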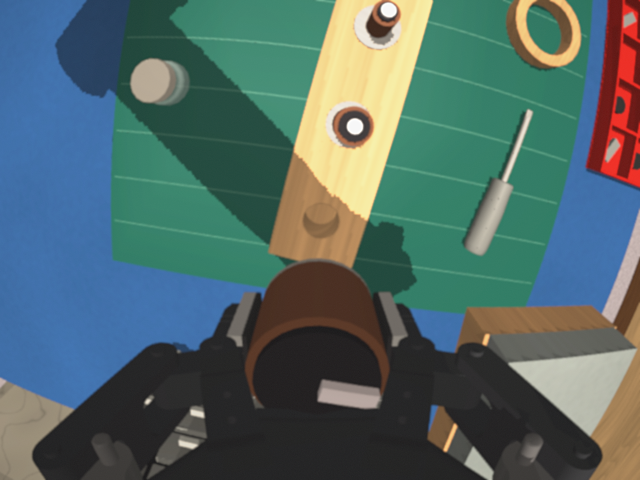

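View pics/z4.png

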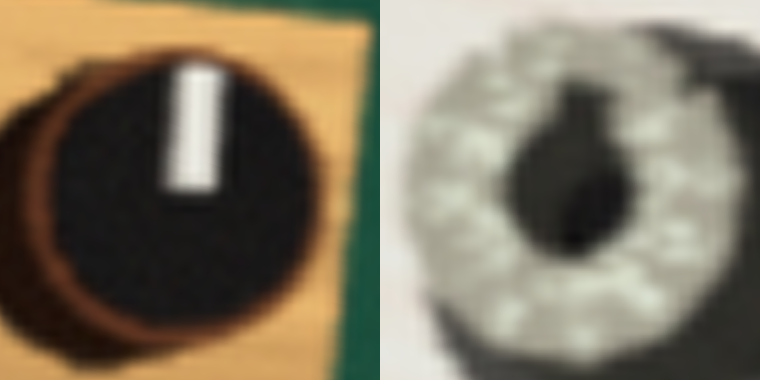

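View pics/w13z.png

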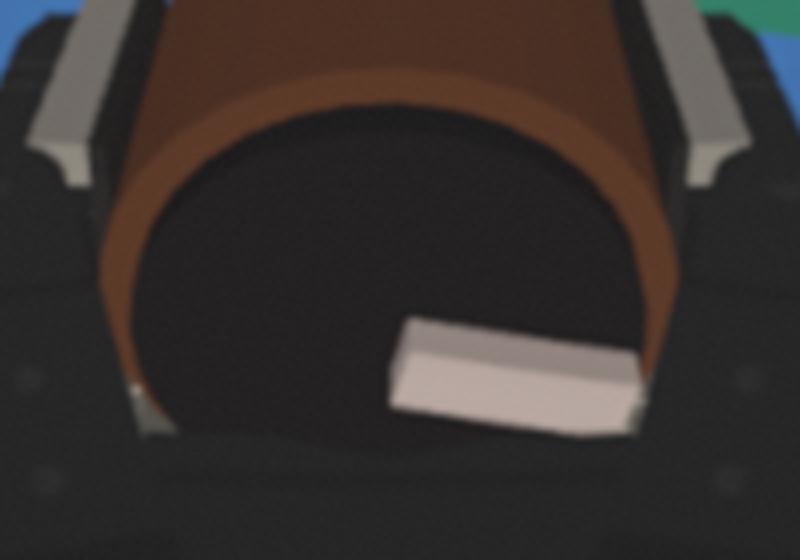

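```bash
python3 - <<'E'
from h import *
m=camera_model("wrist");p,R,y,s=pose()
z=p[2]+.050+.002+.029
f=lambda u,v:np.array([220+u/4,300+v/4])
for a,b in [((405,350),(638,383)),((390,407),(580,436)),((405,318),(638,352))]:
    d=fonz(m,f(*b),z)-fonz(m,f(*a),z);print("rib yaw",np.degrees(np.arctan2(d[1],d[0])),np.linalg.norm(d[:2]))
a=fonz(m,f(397,380),z);print("rib base (axis)",a, R.T@(a-p))
for uv in [(105,275),(678,275)]: 
    q=fonz(m,f(*uv),z-.004);print("rim",R.T@(q-p))
w1=dict(intrinsics=m["intrinsics"],extrinsics=np.array([[3.77966536e-01,8.78288510e-01,2.92832019e-01,4.36105354e-01],[9.25819254e-01,-3.58533240e-01,-1.19635385e-01,1.56647903e-01],[-8.43717374e-05,3.16327693e-01,-9.48649979e-01,3.94846225e-01],[0,0,0,1]]))
g=lambda u,v:np.array([435+(u-360)/6,300+v/6])
c=fonz(w1,g(525,172),.136)
print("bore",c)
for uv in [(503,250),(553,238),(528,244),(470,170),(582,150),(548,120)]:
    q=fonz(w1,g(*uv),.136)-c;print(uv,np.round(q,4),np.degrees(np.arctan2(q[1],q[0])))
E
```

```text
rib yaw -3.276057945943641 0.01911748340466989
rib yaw -4.2525059018581715 0.01601794487852823
rib yaw -3.2613929534054544 0.018805284826732258
rib base (axis) [ 0.53047105 -0.34580127  0.2712322 ] [-0.00351294  0.00085165 -0.08096226]
rim [ 0.00345695 -0.02246096 -0.07682352]
rim [ 0.00385852  0.02318555 -0.0773692 ]
bore [0.64087542 0.20964049 0.136     ]
(503, 250) [ 0.0123 -0.006   0.    ] -25.99923017361036
(553, 238) [0.0139 0.0019 0.    ] 7.660309216943018
(528, 244) [ 0.0131 -0.0021  0.    ] -9.015001145546142
(470, 170) [-0.0043 -0.0079  0.    ] -118.43771714150452
(582, 150) [0.0003 0.0091 0.    ] 87.90199237757466
(548, 120) [-0.0073  0.0051  0.    ] 144.80071168963238
```

```bash
python3 - <<'E'
from h import *
m=camera_model("wrist");p,R,y,s=pose()
I=cv2.imread("pics/w13z.png")
# axis vertical in world at grasp -> in tool frame
zt=np.array([0.,0,-1]) 
Rg=Ro.from_rotvec([2.027,2.373,-.034]).as_matrix();up=Rg.T@np.array([0,0,1.])
ex=np.cross([0,1,0],up);ex/=np.linalg.norm(ex);ey=np.cross(up,ex)
for ox,col in [(-.003,(0,0,255)),(0,(0,255,0)),(.002,(255,0,0))]:
    mid=np.array([ox,.0004,-.052]);top=mid+.025*up
    for t in np.linspace(0,2*np.pi,60):
        q=fproj(m,p+R@(top+.024*(np.cos(t)*ex+np.sin(t)*ey)));u=(q-[220,300]+.5)*4
        cv2.circle(I,tuple(int(v) for v in u),2,col,-1)
cv2.imwrite("pics/ov.png",I)
E
```

```text
(no output)
```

View pics/ov.png

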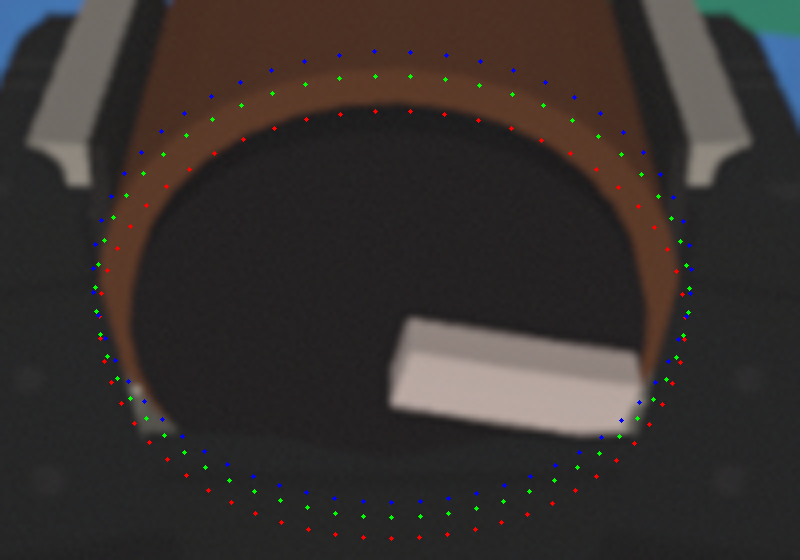

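```bash
python3 - <<'E'
from h import *
from scipy.optimize import least_squares
m=camera_model("wrist");p,R,y,s=pose()
Rg=Ro.from_rotvec([2.027,2.373,-.034]).as_matrix();up=Rg.T@np.array([0,0,1.])
ex=np.cross([0,1,0],up);ex/=np.linalg.norm(ex);ey=np.cross(up,ex)
I=cv2.imread("pics/w13z.png").astype(float)
f=lambda q:np.array([220+q[0]/4-.5,300+q[1]/4-.5])
rim=[(390,68),(300,82),(210,127),(150,180),(490,82),(570,122),(630,180),(103,275),(678,275)]
def circ(x,r=.024):
    c=np.array(x[:3])+.025*up
    t=np.linspace(0,2*np.pi,721);return np.array([fproj(m,p+R@(c+r*(np.cos(a)*ex+np.sin(a)*ey))) for a in t])
def res(x,rib=True):
    C=circ(x);o=[np.min(np.linalg.norm(C-f(q),axis=1)) for q in rim]
    if rib: o+=list(fproj(m,p+R@(np.array(x[:3])+.029*up))-f((393,381)))
    return o
for rib in (0,1):
    r=least_squares(res,[0,0,-.05],args=(rib,),diff_step=1e-2,x_scale=.01);print(np.round(r.x,4),np.round(res(r.x,1),1))
E
```

```text
[-0.0026  0.0003 -0.0472] [ 1.4  0.6  1.2  1.3  1.1  0.5  1.7  1.1  0.7 -0.4 -9.4]
[-0.0005  0.0004 -0.0517] [ 3.   2.1  0.4  1.5  2.5  0.3  2.2  1.3  2.  -0.3 -5.1]
```

```bash
python3 - <<'E'
from h import *
from scipy.optimize import least_squares
m=camera_model("wrist");p,R,y,s=pose();T=np.eye(4);T[:3,:3]=R;T[:3,3]=p;C=np.linalg.inv(T)@m["extrinsics"]
for n,P,rv in [("w10",[.5333,-.3482,.1018],[2.021,2.405,-.035]),("w11",[.53688,-.35608,.04282],[2.02,2.386,-.034])]:
    Tn=np.eye(4);Tn[:3,:3]=Ro.from_rotvec(rv).as_matrix();Tn[:3,3]=P
    mm=dict(intrinsics=m["intrinsics"],extrinsics=Tn@C)
    I=cv2.imread(f"pics/{n}.png")
    u0=fproj(mm,[.532,-.351,.105]).astype(int)
    x0,y0=u0[0]-75,u0[1]-75;c=cv2.resize(I[y0:y0+150,x0:x0+150],(600,600),interpolation=2)
    for t in np.linspace(0,6.28,60):
        for yy,col in ((-.352,(0,255,0)),(-.349,(0,0,255))):
            q=(fproj(mm,[.532+.024*np.cos(t),yy+.024*np.sin(t),.105])-[x0,y0]+.5)*4;cv2.circle(c,tuple(int(v) for v in q),1,col,-1)
    for yy,col in ((-.352,(0,255,0)),(-.349,(0,0,255))):
        q=(fproj(mm,[.532,yy,.109])-[x0,y0]+.5)*4;cv2.circle(c,tuple(int(v) for v in q),5,col,-1)
    cv2.imwrite(f"pics/{n}o.png",c)
a=np.hstack([cv2.imread("pics/w10o.png"),cv2.imread("pics/w11o.png")]);cv2.imwrite("pics/ov2.png",cv2.resize(a,(800,400)))
E
```

```text
(no output)
```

View pics/ov2.png

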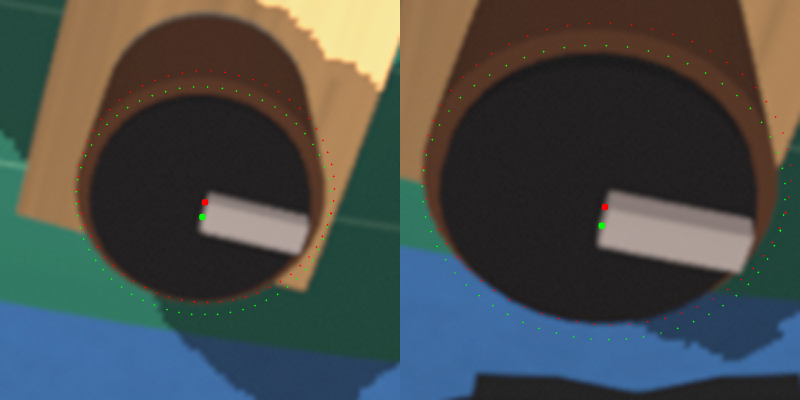

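Call:
arm_command --pt "0.05 0.019 0 0.6" --pt "0.053 0.0185 0 0.6" --pt "0.053 0.018 0 0.6" --pt "0.053 0.017 0 0.6" --pt "0.053 0.0165 0 0.6" --pt "0.053 0.016 0 0.6" --pt "0.053 0.015 0 0.6" --pt "0 0 0 0"

```text
t: 14.72
tool_pos: [0.5951, 0.0482, 0.1626]
tcp_rot: [-2.122, -2.293, 0.053]
ft_force: [0.9, -0.9, -2.4]
width: 0.55
```

```bash
python3 -c "
from h import *
goto([.64,.2103,.23],92.5)"
```

```text
p [0.59514321 0.04815909 0.16255512] yaw 94.44096193515287 tilt [-0.03525569 -0.01387137] hold [0.596906   0.04885266 0.21251922] f [ 0.88135266 -0.91407413 -2.36407202] w 0.5496528057706901
[0.0525, 0.0185, -0.0058, 0.647]
[0.0527, 0.0179, -0.0058, 0.647]
[0.0529, 0.0173, -0.0058, 0.647]
```

Call:
arm_command --pt "0.02 0.01 -0.03 0.6" --pt "0.05 0.017 -0.008 0.6" --pt "0.05 0.017 -0.004 0.6" --pt "0.02 0.008 0 0" --pt "0 0 0 0" --pt "0 0 0 0"

```text
t: 15.48
tool_pos: [0.6355, 0.1892, 0.1892]
tcp_rot: [-2.158, -2.246, 0.082]
ft_force: [0.3, -0.8, -2.4]
width: 0.549
```

```bash
python3 -c "
from h import *
goto([.64,.2103,.23],92.5)
pic,D=snapshot('wrist');cv2.imwrite('pics/w14.png',pic[:,:,::-1])
pic,D=snapshot('scene');cv2.imwrite('pics/s14.png',cv2.resize(pic[80:260,330:570,::-1],(800,600),interpolation=2))"
```

```text
p [0.63552121 0.18922382 0.18917977] yaw 92.3141057916289 tilt [-0.05555285 -0.01978427] hold [0.63829885 0.19021304 0.23909275] f [ 0.3191603  -0.81558291 -2.35106151] w 0.5491759757856909
[0.02, 0.0025, 0.0091, -0.1859]
```

View pics/w14.png

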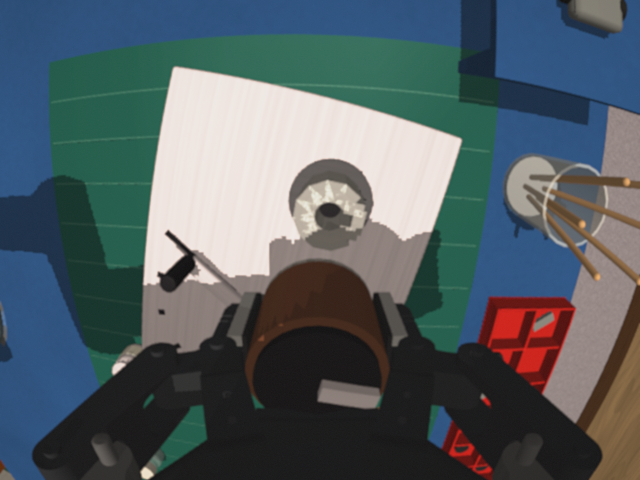

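View pics/s14.png

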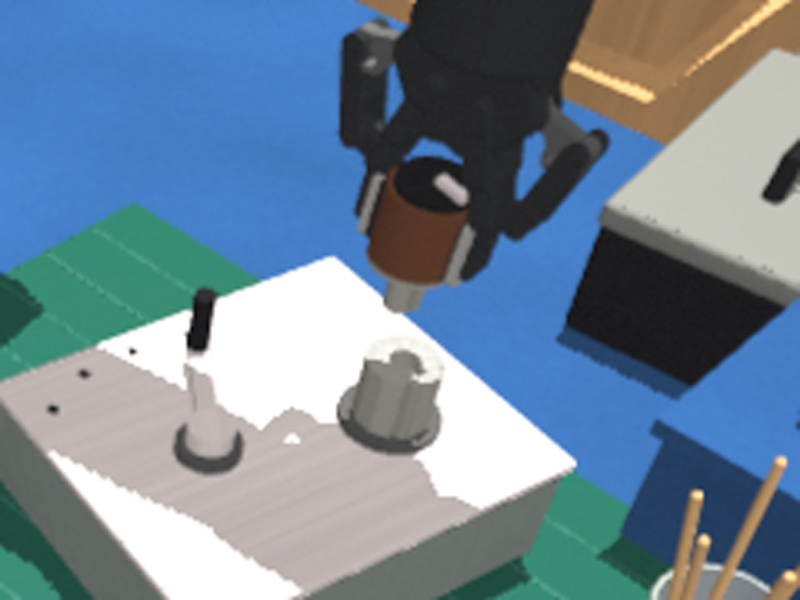

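The drum is held above the hub: bore at (330,210) in the wrist view, shaft just short of the hub in the scene view. The tool has picked up tilt from fast rows, so I'll test whether slow rows avoid it.

Call:
arm_command --pt "0.003 0 -0.006 0" --pt "0.003 0 -0.006 0" --pt "0.003 0 -0.006 0" --pt "0.003 0 -0.006 0" --pt "0.003 0 -0.006 0" --pt "0 0 0 0"

```text
t: 16.32
tool_pos: [0.6371, 0.2038, 0.2232]
tcp_rot: [-2.162, -2.243, 0.078]
ft_force: [-0.4, -0.6, -3.4]
width: 0.549
```

```bash
python3 -c "
from h import *
goto([.64,.2103,.23],92.5)"
```

```text
p [0.63713334 0.20384507 0.22324424] yaw 92.13261584362236 tilt [-0.05266046 -0.01877034] hold [0.63976637 0.20478359 0.27316605] f [-0.42246184 -0.61298957 -3.36669153] w 0.5491424169700955
[0.0055, 0.0004, 0.0432, -0.3674]
```

Call:
arm_command --pt "0 0 0.04 0" --pt "0 0 0 0"

```text
t: 16.58
tool_pos: [0.634, 0.203, 0.1817]
tcp_rot: [-2.161, -2.243, 0.081]
ft_force: [0.1, -0.2, -2.4]
width: 0.553
```

```bash
python3 -c "
from h import *
goto([.64,.2103,.23],92.5)"
```

```text
p [0.63397639 0.20297794 0.18170365] yaw 92.15112612643001 tilt [-0.05497382 -0.01947818] hold [0.63672508 0.20395185 0.23161854] f [ 0.10933071 -0.19219552 -2.43941296] w 0.5527838992515431
[0.0062, 0.0035, 0.0016, -0.3489]
```

Call:
arm_command --pt "-0.05 -0.017 0.004 0" --pt "-0.05 -0.017 0.008 0" --pt "-0.02 -0.01 0.03 0" --pt "0 0 0 0" --pt "0 0 0 0"

```text
t: 17.2
tool_pos: [0.599, 0.0789, 0.1531]
tcp_rot: [-2.167, -2.252, 0.063]
ft_force: [0.3, -0.1, -2.5]
width: 0.549
```

```bash
python3 -c "
from h import *
goto([.64,.2103,.24],92.5,.008)"
```

```text
p [0.59902596 0.07888366 0.15314231] yaw 92.22768476197851 tilt [-0.03937133 -0.01836887] hold [0.60099453 0.07980211 0.2030951 ] f [ 0.27142217 -0.13854242 -2.49225807] w 0.5492498352534555
[0.0072, 0.0024, -0.0021, -0.0151]
[0.0072, 0.0024, -0.0021, -0.0151]
[0.0072, 0.0025, -0.0021, -0.0151]
[0.0072, 0.0025, -0.0021, -0.0151]
[0.0072, 0.0025, -0.0021, -0.0151]
[0.0072, 0.0025, -0.0021, -0.0151]
[0.0072, 0.0025, -0.0021, -0.0151]
[0.0072, 0.0025, -0.0021, -0.0151]
[0.0072, 0.0025, -0.0021, -0.0151]
[0.0072, 0.0025, -0.0021, -0.0151]
[0.0072, 0.0025, -0.0021, -0.0151]
[0.0072, 0.0025, -0.0021, -0.0151]
[0.0072, 0.0025, -0.0021, -0.0151]
[0.0072, 0.0025, -0.0021, -0.0151]
[0.0072, 0.0025, -0.0021, -0.0151]
[0.0072, 0.0025, -0.0021, -0.0151]
[0.0071, 0.0025, -0.0021, -0.0151]
[0.0071, 0.0025, -0.0021, -0.0151]
```

Call:
arm_command --pt "-0.05 -0.017 0 0" --pt "-0.05 -0.017 0 0" --pt "-0.05 -0.017 0 0" --pt "0 0 0 0" --pt "0 0 0 0"

```text
t: 17.82
tool_pos: [0.5662, -0.0728, 0.1682]
tcp_rot: [2.167, 2.273, -0.042]
ft_force: [-0.3, 0.4, -2.3]
width: 0.548
```

```bash
python3 -c "
from h import *
goto([.64,.2103,.25],92.5,.012)"
```

```text
p [ 0.56623095 -0.0727969   0.16824251] yaw 92.7420446092862 tilt [-0.0176853  -0.02046495] hold [ 0.56711521 -0.07177365  0.21822422] f [-0.33512562  0.38710778 -2.31217157] w 0.5477244959781158
[0.0111, 0.0035, -0.0013, 0.0097]
[0.0111, 0.0034, -0.0013, 0.0097]
[0.0111, 0.0034, -0.0013, 0.0097]
[0.0111, 0.0034, -0.0013, 0.0097]
[0.0111, 0.0034, -0.0013, 0.0097]
[0.0111, 0.0034, -0.0013, 0.0097]
[0.0111, 0.0034, -0.0013, 0.0097]
[0.0111, 0.0034, -0.0013, 0.0097]
[0.0111, 0.0034, -0.0013, 0.0097]
[0.0111, 0.0034, -0.0013, 0.0097]
[0.0111, 0.0034, -0.0013, 0.0097]
[0.0111, 0.0034, -0.0013, 0.0097]
[0.0111, 0.0034, -0.0013, 0.0097]
[0.0111, 0.0034, -0.0013, 0.0097]
[0.0111, 0.0034, -0.0013, 0.0097]
[0.0111, 0.0034, -0.0013, 0.0097]
[0.0111, 0.0034, -0.0013, 0.0097]
[0.0111, 0.0034, -0.0013, 0.0097]
[0.0111, 0.0034, -0.0013, 0.0097]
[0.0111, 0.0034, -0.0013, 0.0097]
[0.0111, 0.0034, -0.0013, 0.0097]
[0.0111, 0.0034, -0.0013, 0.0097]
[0.0111, 0.0034, -0.0013, 0.0097]
[0.0111, 0.0034, -0.0013, 0.0097]
[0.0111, 0.0034, -0.0013, 0.0097]
```

Tilt is now close to its value at the grasp. Return slowly.

Call:
arm_command --pt "0.011 0.0035 -0.003 0" --pt "0.011 0.0035 -0.003 0" --pt "0.011 0.0035 -0.003 0" --pt "0.011 0.0035 -0.003 0" --pt "0.011 0.0035 -0.003 0" --pt "0.011 0.0035 -0.003 0" --pt "0.011 0.0035 -0.003 0" --pt "0.011 0.0035 -0.003 0"

```text
t: 18.82
tool_pos: [0.5933, 0.0277, 0.1923]
tcp_rot: [2.159, 2.279, -0.04]
ft_force: [0.5, -0.1, -1.6]
width: 0.55
```

Call:
arm_command --pt "0.011 0.0035 -0.002 0" --pt "0.011 0.0035 -0.002 0" --pt "0.011 0.0035 -0.002 0" --pt "0.011 0.0035 -0.002 0" --pt "0.011 0.0035 -0.002 0" --pt "0.011 0.0035 -0.002 0" --pt "0.011 0.0035 -0.002 0" --pt "0.011 0.0035 -0.002 0"

```text
t: 19.82
tool_pos: [0.6184, 0.1236, 0.207]
tcp_rot: [2.16, 2.279, -0.04]
ft_force: [0.4, 0.9, -2.1]
width: 0.551
```

```bash
python3 -c "
from h import *
goto([.64,.2103,.235],92.5,.012)"
```

```text
p [0.61838807 0.12359086 0.20695606] yaw 93.09352554889946 tilt [-0.01628524 -0.01959745] hold [0.61920234 0.12457073 0.25693983] f [ 0.38401377  0.87828642 -2.06683731] w 0.5506962609764853
[0.0106, 0.0032, 0.0027, 0.0742]
[0.0106, 0.0032, 0.0027, 0.0742]
[0.0106, 0.0031, 0.0027, 0.0742]
[0.0106, 0.0031, 0.0027, 0.0742]
[0.0106, 0.0031, 0.0027, 0.0742]
[0.0106, 0.0031, 0.0027, 0.0742]
[0.0106, 0.0031, 0.0027, 0.0742]
[0.0106, 0.0031, 0.0027, 0.0742]
```

Call:
arm_command --pt "0.0105 0.003 0.0025 0.1" --pt "0.0105 0.003 0.0025 0.1" --pt "0.0105 0.003 0.0025 0.1" --pt "0.0105 0.003 0.0025 0.1" --pt "0.0105 0.003 0.0025 0.1" --pt "0.0105 0.003 0.0025 0.1" --pt "0.006 0.002 0.0025 0" --pt "0 0 0 0"

```text
t: 20.82
tool_pos: [0.6357, 0.1988, 0.1855]
tcp_rot: [2.171, 2.268, -0.042]
ft_force: [0.1, 0.3, -3.1]
width: 0.554
```

```bash
cat > al.py <<'E'
from h import *
import sys
tag=sys.argv[1]
goto([.64,.2103,.213],92.5,.012)
p,R,y,s=pose()
# predicted drum pose from grasp
Rg=Ro.from_rotvec([2.027,2.373,-.034]).as_matrix()
up=R@Rg.T@np.array([0,0,1.]);mid=p+R@np.array([-.001,0,-.052]);print("mid",mid,"axis",up,"tip",mid-.059*up)
m=camera_model('wrist');pic,D=snapshot('wrist');I=pic[:,:,::-1].copy()
print("tip px",fproj(m,mid-.059*up),"hub px",fproj(m,[.64,.2095,.136]),fproj(m,[.639,.2094,.136]))
cv2.imwrite(f'pics/w{tag}.png',I)
ms=camera_model('scene');pic,D=snapshot('scene');J=pic[:,:,::-1].copy()
c=cv2.resize(J[130:230,400:500],(800,800),interpolation=2)
for q,col in [(mid-.059*up,(0,0,255)),(mid-.025*up,(0,0,255)),([.64,.2095,.136],(0,255,0))]:
    u=(proj(ms,q)-[400,130]+.5)*8;cv2.circle(c,tuple(int(v) for v in u),4,col,-1)
cv2.imwrite(f'pics/s{tag}.png',np.hstack([cv2.resize(c[:,:],(400,400)),cv2.resize(I[150:350,220:420],(400,400))]))
E
python3 al.py 15
```

```text
p [0.63567848 0.19884034 0.18553795] yaw 92.5069506372716 tilt [-0.01744008 -0.02008557] hold [0.63655049 0.19984462 0.23552025] f [ 0.06556097  0.32865273 -3.11677627] w 0.5537438224847292
[0.0034, 0.0013, 0.0075, 0.0023]
[0.0034, 0.0013, 0.0075, 0.0023]
[0.0034, 0.0013, 0.0075, 0.0023]
mid [0.6366291  0.19888594 0.23753885] axis [ 0.01550794 -0.00978852  0.99983183] tip [0.63571413 0.19946346 0.17854877]
tip px [316.8741983  274.37053061] hub px [325.72150769 231.5091673 ] [324.10076385 231.58592108]
```

View pics/s15.png

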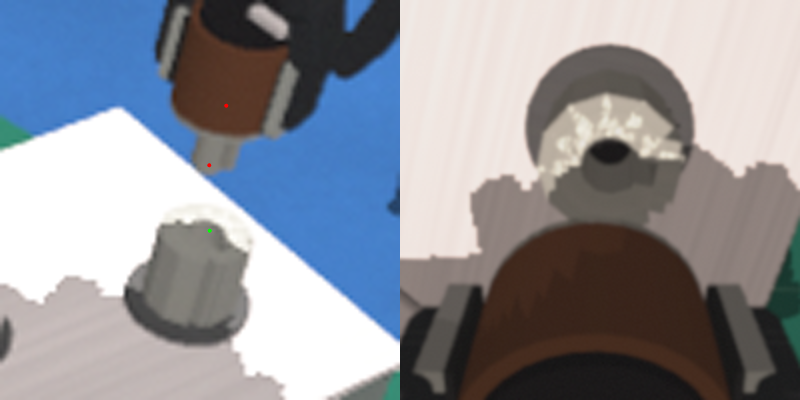

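```bash
python3 - <<'E'
from h import *
ms=camera_model('scene');pic,D=snapshot('scene');J=pic[:,:,::-1].copy()
c=cv2.resize(J[158:203,430:475],(585,585),interpolation=cv2.INTER_CUBIC)
p,R,y,s=pose();Rg=Ro.from_rotvec([2.027,2.373,-.034]).as_matrix()
def draw(o,r,ax,col):
    for t in np.linspace(0,6.28,40):
        q=np.array(o)+r*(np.cos(t)*np.array(ax[0])+np.sin(t)*np.array(ax[1]));u=(proj(ms,q)-[430,158]+.5)*13;cv2.circle(c,tuple(int(v) for v in u),1,col,-1)
M=R@Rg.T;mid=p+R@np.array([-.001,0,-.052])
draw(mid-.059*M[:,2],.006,(M[:,0],M[:,1]),(0,0,255))
draw(mid-.056*M[:,2],.008,(M[:,0],M[:,1]),(0,0,255))
draw([.64,.2095,.136],.009,([1,0,0],[0,1,0]),(0,255,0))
draw([.64,.2095,.136],.022,([1,0,0],[0,1,0]),(0,255,0))
cv2.imwrite("pics/s16.png",c)
E
```

```text
(no output)
```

View pics/s16.png

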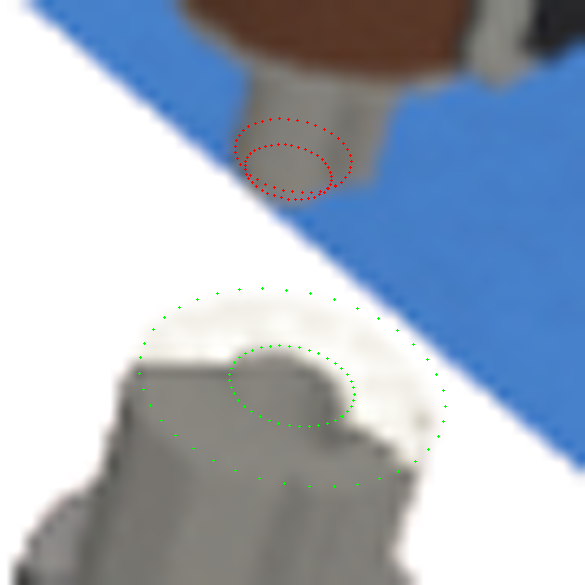

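Call:
arm_command --pt "0.005 0.002 0.01 0" --pt "0.0045 0.002 0.01 0" --pt "0 0 0.008 0" --pt "0 0 0 0" --pt "0 0 0 0"

```text
t: 21.6
tool_pos: [0.6387, 0.2069, 0.1554]
tcp_rot: [2.174, 2.266, -0.043]
ft_force: [0.4, -0.1, -2.0]
width: 0.549
```

```bash
cat > tip.py <<'E'
from h import *
p,R,y,s=pose();Rg=Ro.from_rotvec([2.027,2.373,-.034]).as_matrix()
M=R@Rg.T;mid=p+R@np.array([-.001,0,-.052]);tip=mid-.059*M[:,2]
print("mid",mid,"tip",tip,"ax",M[:2,2],"yaw",y,"rib",y-98.98-4.2,"f",s["ft_force"],"mo",s["moment"],"w",s["width"])
e=np.array([.639,.209,.0])-tip;print("need tool xy for tip:",R[:,0][:2]@e[:2],R[:,1][:2]@e[:2]);e=np.array([.639,.209])-mid[:2];print("for mid:",R[:2,0]@e,R[:2,1]@e,"mid above home",mid[2]-.161)
E
python3 tip.py
```

```text
mid [0.63971662 0.20700535 0.20737571] tip [0.63878155 0.20756094 0.14838574] ax [ 0.01584868 -0.00941671] yaw 92.39278345686193 rib -10.787216543138069 f [ 0.43458598 -0.09083158 -1.98264445] mo [ 0.00024672 -0.0244946  -0.07355493] w 0.5493901761211715
need tool xy for tip: 0.0014284110836681998 0.0002777640512418995
for mid: 0.002022436341570638 -0.00063335701865492 mid above home 0.046375710983726115
```

Call:
arm_command --pt "0.002 0.0005 0.005 0" --pt "0.0003 0 0.005 0" --pt "0 0 0 0"

```text
t: 21.98
tool_pos: [0.6393, 0.2092, 0.1452]
tcp_rot: [2.174, 2.265, -0.041]
ft_force: [-0.4, 0.8, -2.3]
width: 0.546
```

```bash
python3 tip.py; python3 - <<'E'
from h import *
pic,D=snapshot('scene');J=pic[:,:,::-1].copy()
c=cv2.resize(J[150:210,425:485],(540,540),interpolation=cv2.INTER_CUBIC)
cv2.imwrite("pics/s17.png",c)
E
```

```text
mid [0.64023359 0.2092126  0.19715786] tip [0.63935249 0.20977949 0.13816716] ax [ 0.01493387 -0.00960835] yaw 92.3821517445801 rib -10.797848255419904 f [-0.3855265   0.75850194 -2.31610607] mo [ 0.09092157 -0.04582316  0.00837397] w 0.5457796609529433
need tool xy for tip: -0.0007640216779114319 -0.0003842635728407139
for mid: -0.00016111151175419116 -0.0012411123231779926 mid above home 0.036157860731774516
```

View pics/s17.png

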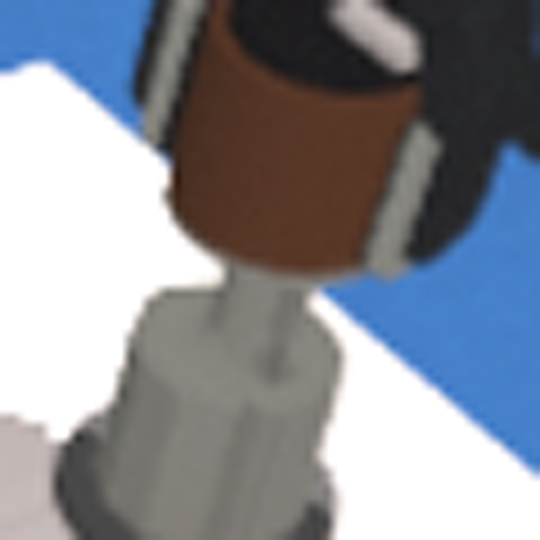

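Shaft is over the bore; key and keyway are on the same side (around (275,350)). Now lower gently and watch the force.

Call:
arm_command --pt "0 0 0.004 0" --pt "0 0 0.004 0" --pt "0 0 0 0"

```text
t: 22.4
tool_pos: [0.6395, 0.209, 0.1371]
tcp_rot: [2.173, 2.265, -0.04]
ft_force: [0.6, -0.7, -1.9]
width: 0.55
```

```bash
python3 tip.py
```

```text
mid [0.64036196 0.20903462 0.1891332 ] tip [0.63953168 0.20961166 0.13014187] ax [ 0.01407257 -0.00978042] yaw 92.37692863701251 rib -10.803071362987492 f [ 0.57805461 -0.73049748 -1.91241266] mo [ 0.02253271 -0.00297044 -0.01004951] w 0.5495845479392792
need tool xy for tip: -0.0005889769253194231 -0.0005563201112433479
for mid: 2.1891010999683048e-05 -0.0013620406658149324 mid above home 0.02813320371177072
```

Call:
arm_command --pt "0 -0.0003 0.003 0" --pt "0 -0.0003 0.003 0" --pt "0 0 0.003 0" --pt "0 0 0 0"

```text
t: 22.9
tool_pos: [0.6386, 0.2087, 0.1275]
tcp_rot: [2.173, 2.265, -0.04]
ft_force: [0.3, -0.0, -2.1]
width: 0.549
```

```bash
python3 tip.py
```

```text
mid [0.63951685 0.20879026 0.17949576] tip [0.63868037 0.20936749 0.12050452] ax [ 0.01417759 -0.00978364] yaw 92.37401383772445 rib -10.805986162275556 f [ 0.25574628 -0.00493172 -2.11013302] mo [ 0.05279122 -0.0115483   0.02177256] w 0.5488129676309125
need tool xy for tip: -0.0003803443460501605 0.0003042171466862012
for mid: 0.00023092877192563632 -0.0005077167440224988 mid above home 0.018495761037545272
```

Call:
arm_command --pt "0 0 0.004 0" --pt "0 0 0.004 0" --pt "0 0 0 0"

```text
t: 23.28
tool_pos: [0.6388, 0.2086, 0.1192]
tcp_rot: [2.173, 2.265, -0.039]
ft_force: [-0.5, -0.5, -1.8]
width: 0.544
```

```bash
python3 tip.py; python3 - <<'E'
from h import *
pic,D=snapshot('scene');J=pic[:,:,::-1].copy()
cv2.imwrite("pics/s18.png",cv2.resize(J[150:210,425:485],(540,540),interpolation=cv2.INTER_CUBIC))
E
```

```text
mid [0.63965171 0.20865814 0.17120776] tip [0.63885608 0.20924577 0.11221605] ax [ 0.01348527 -0.00995984] yaw 92.37234277693638 rib -10.807657223063625 f [-0.53351159 -0.49529197 -1.77317185] mo [ 0.06197707 -0.03916656 -0.1038021 ] w 0.5442549043093078
need tool xy for tip: -0.0002514741569710035 0.00013368063355989607
for mid: 0.00036847166324816206 -0.0006370365794735 mid above home 0.01020776028911799
```

View pics/s18.png

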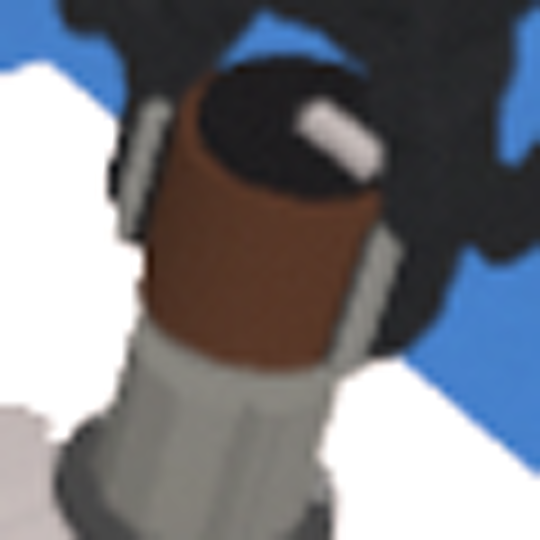

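The key is in, with about 10 mm left and no force yet. Push on against the spring.

Call:
arm_command --pt "0 0 0.004 0" --pt "0 0 0.004 0" --pt "0 0 0.002 0"

```text
t: 23.7
tool_pos: [0.639, 0.2087, 0.1114]
tcp_rot: [2.172, 2.264, -0.036]
ft_force: [-2.6, -0.1, 5.1]
width: 0.552
```

```bash
python3 tip.py
```

```text
mid [0.63971131 0.20869698 0.16340414] tip [0.63905396 0.20932461 0.10441114] ax [ 0.0111416  -0.01063777] yaw 92.38381777097078 rib -10.796182229029224 f [-2.63334644 -0.10680571  5.12240633] mo [-0.09603532  0.61974889 -0.01889383] w 0.5516776255989543
need tool xy for tip: -0.00032202369531539565 -6.732185801013724e-05
for mid: 0.0003322893298831883 -0.000698110905187942 mid above home 0.0024041369567795734
```

Call:
arm_command --pt "0 0 0.003 0" --pt "0 0 0.002 0"

```text
t: 23.95
tool_pos: [0.6391, 0.2087, 0.1091]
tcp_rot: [2.171, 2.263, -0.033]
ft_force: [-6.4, -0.4, 14.7]
width: 0.55
```

```bash
python3 tip.py
```

```text
mid [0.63970443 0.2087032  0.1611117 ] tip [0.63917771 0.20935547 0.10211766] ax [ 0.00892743 -0.01105529] yaw 92.38813536701383 rib -10.791864632986172 f [-6.40831394 -0.43783647 14.74899272] mo [-0.30549558  1.31967448 -0.01021465] w 0.5499023511860558
need tool xy for tip: -0.00034769298292496834 -0.00019228117538150704
for mid: 0.00032583719994487667 -0.0006914737407799991 mid above home 0.0001117015586063752
```

Call:
arm_command --pt "0 0 0.002 0" --pt "0 0 0.002 0"

```text
t: 24.2
tool_pos: [0.6392, 0.2088, 0.1091]
tcp_rot: [2.17, 2.262, -0.029]
ft_force: [-4.3, 0.0, 10.8]
width: 0.551
```

```bash
python3 tip.py
```

```text
mid [0.63960523 0.20871818 0.16112224] tip [0.63925521 0.20939314 0.10212714] ax [ 0.00593255 -0.01143998] yaw 92.39237870620435 rib -10.787621293795649 f [-4.31823059  0.03828833 10.84690487] mo [-0.25009859  1.11510621 -0.01917247] w 0.5513886143371434
need tool xy for tip: -0.0003820825493251911 -0.0002713323080572004
for mid: 0.0003067862956661889 -0.0005929689354209829 mid above home 0.00012223927011109637
```

Call:
arm_command --pt "0 0 0.003 0" --pt "0 0 0.004 0" --pt "0 0 0.004 0"

```text
t: 24.58
tool_pos: [0.6394, 0.2088, 0.1089]
tcp_rot: [2.166, 2.259, -0.02]
ft_force: [-8.7, -0.6, 19.7]
width: 0.548
```

```bash
python3 tip.py; python3 - <<'E'
from h import *
pic,D=snapshot('scene');J=pic[:,:,::-1].copy()
a=cv2.resize(J[150:210,425:485],(400,400),interpolation=cv2.INTER_CUBIC)
b=cv2.resize(J[150:260,330:440],(400,400),interpolation=cv2.INTER_CUBIC)
cv2.imwrite("pics/s19.png",np.hstack([a,b]))
pic,D=snapshot('wrist');cv2.imwrite("pics/w19.png",pic[:,:,::-1])
for i in range(4): snapshot('top')
E
python3 tip.py
```

```text
mid [0.63942764 0.2087431  0.16095942] tip [0.63953366 0.20947491 0.10196405] ax [-0.00179704 -0.01240362] yaw 92.39056348525513 rib -10.789436514744875 f [-8.72348937 -0.62209205 19.66160439] mo [-0.62925951  1.94434791 -0.09488577] w 0.5479486335608128
need tool xy for tip: -0.00045216929548703435 -0.0005530017859551228
for mid: 0.0002744740961228376 -0.00041655563285507573 mid above home -4.0584085131412095e-05
mid [0.63942631 0.20875081 0.16097934] tip [0.63953024 0.20948044 0.10198394] ax [-0.00176166 -0.01236658] yaw 92.39418106178132 rib -10.785818938218679 f [-8.72607586 -1.7117357  20.03119599] mo [-0.60240604  1.95644728 -0.04645956] w 0.5513290504650049
need tool xy for tip: -0.0004577957298092924 -0.0005498426485266818
for mid: 0.00026674277990569665 -0.0004155277393250547 mid above home -2.066112862889047e-05
```

View pics/s19.png

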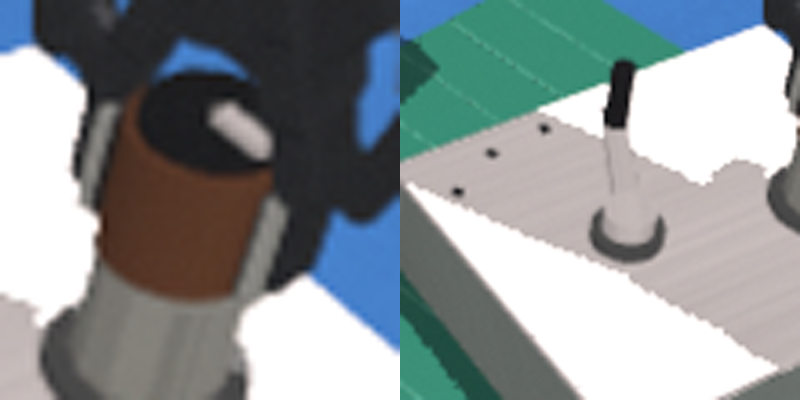

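View pics/w19.png

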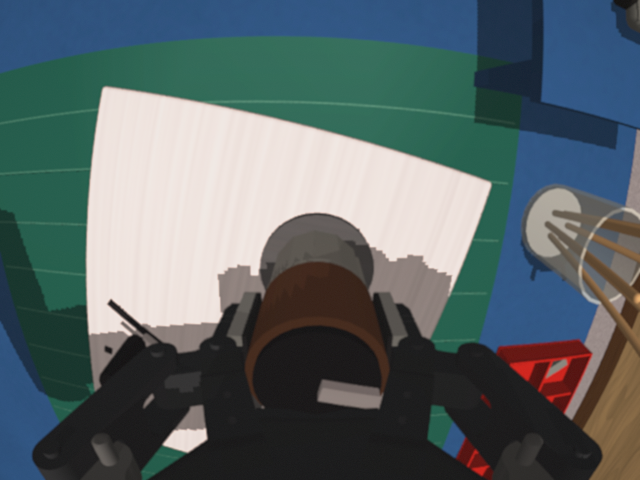

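The drum is flush on the hub with a steady push of about 22 N and no gap at the joint line. The rib still sits at the same place in the grip, and the lever looks unmoved. Handing in.

```bash
python3 -c "
from station import *
print(hand_in())
s=get_state();print(s['t'],s['tool_pos'],s['ft_force'],s['width'])"
```

```text
the job is handed in; nothing more can be done
None
the job is handed in; nothing more can be done
```

I set the lever to idle and seated the wide drum in the hub with its key in the keyway. I handed in at about 25 s, still gripping the drum and pressing it down; `hand_in()` gives no verdict.

**Lever:** My first pinch slipped off the post, because the real fingertips sit about 31 mm behind the reported TCP. I corrected for that, pinched again and swung it over. The tool position put it at 0.41 rad, and the top view showed the arm lying along the idle line. The last scene view showed no change.

**Drum:** Fast moves had tilted the tool by about 0.06 rad on the way to the hub. Repositioning with slower moves brought the drum's estimated tilt down to about 0.02 rad. The shaft then went in with no resistance at the height where a misaligned key would have stopped, so only a small turn was needed.

**Last checks:**

| Check | Reading | Limit |
|---|---|---|
| Height above home | within about 0.1 mm | 2.5 mm |
| Axis offset from hub | about 0.5 mm | 4 mm |
| Drum tilt | about 0.012 rad | 0.08 rad |
| Push on the drum | about 22 N, steady | – |
| Gripper opening | about 47 mm, holding | – |

- **Estimated values:** Height, axis and tilt come from the tool pose, with hub and drum positions good to about 2 mm. I had no direct ejector reading, but the downward motion stopped and the force rose past the spring's 9 N.
- **Disagreement:** The keyway direction came out at about -9° from the pictures and -12° from the sander's edges. I aimed between them, at -10.8°, well inside the 0.2 rad limit.
- **Other items:** I did not measure the other bench items again at the end; no picture showed any of them moved.

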